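# Check a solvent canister with a push-on pressure gauge

### The job

Check the pressure in the steel solvent canister: swing its carry handle, which stands over the nipple, all the way over to the back until it clicks into its rest, then lift the push-on gauge out of its stand and push its coupler squarely onto the tilted brass nipple until it snaps in. Finish while still holding the gauge there, pushed firmly in against its spring so that it can be read, and leave the other things on the bench where they are.

Things in the scene. Friction and masses are not known exactly. Their poses are not given: they have to be found in the camera images.
- canister: Stainless steel solvent canister, fixed to the bench: diameter 150 mm, domed top 165 mm high with a black filler cap to 179 mm in its middle. Origin: centre of its underside; z up; -x is its front, where the nipple is. Other fittings on the dome (a small red-capped relief valve behind, a blue-capped outlet at -y) stay clear of the gauge
- nipple_tip (a point): Centre of the tip of the tilted brass nipple on the front of the dome; its z axis is the nipple's axis, pointing out, 27.4 deg (0.478 rad) from vertical, leaning to the canister's -x. Round, 10 mm across, 19 mm long, the last 5 mm tapering to 5 mm; below it a hexagon 21 mm across and 7 mm high on the dome. In the canister's frame the tip is at (-57, 0, 177) mm
- handle (a joint): Angle (rad) of the carry handle about a level hinge along the canister's y. At 0 it leans 50 deg forward (-x), over the nipple; 0.873 is upright; at 1.95 it lies on its rest behind. Friction (1 to 2 N at the grip) keeps it where it is left. Over the last 0.5 rad a sprung ball resists with up to about 5 N; past 1.8 it pushes the handle home and holds it. Above 1.86 it is seated
- handle_grip (a point): Middle of the handle's blue grip: a round bar 18 mm across and 108 mm long along the canister's y axis, 105 mm from the hinge line; the steel bow spans 177 mm across. Moves with the handle, its axes turning with it
- handle_hinge (a point): Middle of the handle's hinge line, on the canister's axis 122 mm above the bench. Its axes turn with the handle
- stand: Dark block 80 x 80 mm, 45 mm high, on a 100 x 100 mm steel base plate, fixed to the bench; the gauge's coupler hangs in a 28 mm hole in its middle. Origin: centre of its underside
- gauge_grip (a point): Middle of the gauge's square aluminium body, 30 x 30 mm, from 26 mm below to 29 mm above this point; black flats on its +y and -y faces: close the fingers along its y. z: up along the tool, away from the coupler; +x: to the dial, whose round 40 mm case at this height spans x = 32 to 56 mm. Red button on top to 35 mm above. Below the body a 40 mm brass flange 6 mm thick, then the coupler. 330 g
- gauge_mouth (a point): Centre of the open lower end of the gauge's coupler, 62 mm below gauge_grip on the tool's axis; same axes. The coupler is a steel tube, 24 mm outside, 13 mm bore, 30 mm long, with a sprung seal 6 mm inside. In the stand the flange rests on the block and this point is 15 mm above the bench. The dial's red needle turns as the seal is pushed in
- coupler (a joint): How far (m) the seal is pushed into the coupler: 0 when free, 9.5 mm at its hard stop. Pushing takes 9 to 10 N to start, falls steadily to about 2.5 N near 6.5 mm (the snap), then the spring builds up again: 5 N at 7.5 mm, 9 to 10 N from 8.2 mm to the stop. It springs out again when let go. Properly held: over 7.2 mm, so 13.2 mm or more of the nipple are inside the coupler (15.5 at the stop)
- amber_bottle: Bystander: amber glass reagent bottle with an orange cap, diameter 72, height 150 mm. Origin: centre of its underside
- clear_bottle: Bystander: clear glass bottle with an orange cap, diameter 80, height 170 mm. Origin: centre of its underside
- beaker: Bystander: small glass beaker, rim diameter 60, height 75 mm. Origin: centre of its underside
- blue_cap: Bystander: blue screw cap lying flat, diameter 42, height 16 mm. Origin: centre of its underside
- orange_cap: Bystander: orange screw cap lying flat, diameter 42, height 16 mm. Origin: centre of its underside
- spanner: Bystander: steel spanner lying flat, 8 thick, length 150 mm. Origin: centre of its underside
- label_roll: Bystander: roll of paper labels standing on end, diameter 60, height 45 mm. Origin: centre of its underside
Not all that is in view belongs to the job. Leave any orange look-alike of the part that bears gauge_grip alone.

How it is judged (in metres and radians):
On the way, in this order (a step that is already met when the one before it is completed fails the run):
1. the carry handle is swung back and seated in its rest (value of joint handle above 1.86 rad), for 0.2 s.
2. the gauge's coupler has snapped squarely onto the nipple (value of joint coupler above 0.0065 m and angle between the z axis of gauge_mouth and the z axis of nipple_tip, either way round below 0.12 rad and contact force between gauge and canister above 1 N), for 0.2 s.
At the end, for the whole second after the job is handed in: The handle is still seated behind (above 1.86 rad), the gauge's coupler is on the nipple within 7 deg of its axis with its seal pushed in 7.2 mm or more, it presses on the nipple with more than 3 N, and the robot's fingers still hold the gauge (value of joint handle above 1.86 rad and value of joint coupler above 0.0072 m and angle between the z axis of gauge_mouth and the z axis of nipple_tip, either way round below 0.12 rad and contact force between gauge and canister above 3 N and contact force between the fingers and gauge above 3 N and distance between gauge_mouth and nipple_tip below 0.018 m); the arm keeps its last pose, push and grip.
It fails at once if a bystander on the bench is moved by more than 30 mm (distance of any of amber_bottle, clear_bottle, beaker, blue_cap, orange_cap, spanner, label_roll from where it was at the start of the episode above 0.03 m).
It also fails if it takes over 59 s, if anything falls off the work surface, if the arm or the gripper's body presses on something with over 40 N, if the wrist force passes 120 N, or if a joint passes its speed limit or range.

### The arm

A 6-joint arm with a two-finger parallel gripper is mounted at the origin on the work surface. World frame = base frame: x ahead of the robot, y to its left, z up, the work surface at z = 0. Lengths are in mm, angles in degrees, forces in N, time in s.
With the tool pointing down it reaches from about 300 to 850 mm from the base axis. Payload 4.2 kg.
Tool frame: the origin (TCP) lies between the finger pads; the fingertips stand ahead of it and the grasp point (between the pads) lies 8 mm behind it (env.tip_reach is the x of the fingertips in the tool frame, in mm); x points along the fingers, y is the direction in which the jaws open and shut, and the axes are right-handed (so a half turn about x gives the same grasp; the last joint's range is limited). The gripper opens to 91 mm and grips with 3 to 60 N. Pads are 32 mm wide; open, the fingers measure 118 mm over their backs; the gripper's body (76 mm by 178 mm) begins 60 mm behind the grasp point.
Start: joints at [66.979, 18.312, 89.639, -0, 72.044, -1.146], TCP at [214.243, 533.612, 224.976] pointing down, gripper open.
Joint ranges: [-177.97, 177.97], [-48.28, 115.42], [12.27, 149.76], [-77.06, 257.06], [2.81, 150.46], [-146.56, 146.56]. Speed limits (degrees/s): [147.25, 147.25, 180, 180, 180, 180].

### API

Orientations are given as [roll, pitch, yaw] about the fixed x, y, z axes, in that order (R = Rz(yaw) Ry(pitch) Rx(roll)).
In Python, from workcell import env, cams gives the robot as it stands.
- The arm moves only by the tool arm_command, never from a script. Its argument "deltas" is a list of rows, each a list of 3 entries, a list of its own where there are three numbers: the opening, from 0 (shut) to 1 (fully open), then the shift along the world's x, y, z in mm, then the turn about the world's z in rad. A call has 1 to 20 rows; each row is the pose to reach, as a shift and turn from the pose commanded when the call began; what a row does not reach only later rows make up. A row lasts 1/10 s, in which the tool goes at most 50 mm and 8.59 degrees, less where a joint would pass 70% of its speed; a pose out of reach is approached as far as the arm can. A call with a gripper value outside its range is refused whole. The fingers move at their own pace and stop on an object; "grip_force" is the grip in N (left out, the last holds). Time passes only in rows, so rows that repeat a pose let the fingers close. It gives the time, the measured TCP pose, the force and the opening at its end, in the units of the state.
- env.state(): the state, without advancing time (a new reading comes with each control period).
- cams.grab_frame(name): name is "scene" or "top"; returns a dict with "img" (384x512x3 uint8, red, green, blue), "K" (3x3 intrinsics, pixels), "dist" ([k1, k2, p1, p2, k3] as OpenCV has them; the pictures are not rectified), "rvec" (rotation vector, rad) and "tvec" (3), from world to camera coordinates, as OpenCV has them. Camera axes: x right, y down, z forward; pixel columns grow to the right and rows downward; lengths in mm; the calibration is good to about 2 mm. A picture is of the moment at which its call begins. There is no depth.
- env.job_done(): hands the job in, once; it reports no verdict.
Trained networks look in a picture, given as the dict that the camera call returned (one of the last four; its "shot" number tells which), for a name from the list of things; names that differ only in an ending like _2 or _b are one class to them, and where a whole thing is asked for, a point or a joint stands for the part that bears it (a point fixed in the world has none). Each returns a list of dicts, best first, with "conf" (0 to 1); they miss things now and then, are a little off and sometimes report something else, mostly with a low value. They report only what shows in the picture. A call takes as long as a camera call. They do not tell look-alikes from the thing itself.
- cams.silhouettes(picture, name): "region" (384x512 bool, what is visible of it) and "centre" ([column, row] in pixels, amid what is visible of it).
The state is a dict: "time_s": time; "qpos": joint angles; "qvel": joint speeds; "effort": joint torques, N m; "ee_pos": TCP position; "ee_rot": TCP orientation; "force": force on the tool from outside, world axes, zero at the start; "torque": the same for the moment, N m; "gripper_width": finger opening in mm.
Only numpy, scipy, OpenCV 4.12 (cv2) and the standard library are available. Lean on these libraries where they do the work, as an engineer would, in place of code of your own. Each camera call takes 0.05 s, during which the arm holds its last target.

## Working session

There is one attempt and no reset: what is moved stays moved. The work goes in short steps, Python scripts to look and compute and a tool call to move; the robot and the scene stay as the last step left them, time stands still between calls to the robot, and variables do not carry over. Pictures are saved under pics/ and viewed, and the job is handed in when it is done.

Besides the shell and the picture viewer there is one more tool, called after "Request:" in YAML: its name, and indented under it one key for each argument. arm_command: Moves the arm, as the interface text tells. Its arguments: {"type":"object","properties":{"deltas":{"type":"array","items":{"type":"array"}},"grip_force":{"type":"number"}},"required":["deltas"]}

```bash
ls -la; mkdir -p pics; python3 - <<'E'
from workcell import env,cams
import cv2
print(env.state()); print(env.tip_reach)
print([a for a in dir(env) if a[0]!='_'],[a for a in dir(cams) if a[0]!='_'])
for n in('scene','top'):
    f=cams.grab_frame(n); print(n,f['K'],f['dist'],f['rvec'],f['tvec'],f['shot'])
    cv2.imwrite(f'pics/{n}0.png',f['img'][:,:,::-1])
E
```

```text
total 12
drwxr-xr-x  3 agent agent 4096 Dec  6 21:47 .
drwxr-xr-x 23 root  root  4096 Dec  6 21:47 ..
drwxr-xr-x  2 agent agent 4096 Dec  6 21:47 pics
{'time_s': 0.0, 'qpos': array([ 6.69794068e+01,  1.83508117e+01,  8.97063844e+01, -2.40339265e-05,
        7.20418205e+01, -1.14743729e+00]), 'qvel': array([ 0.04526781,  0.07872383,  0.01650861, -0.0556223 ,  0.02881854,
        0.06050496]), 'effort': array([ 4.29404081e-04, -4.12458658e+01, -2.31977355e+01,  7.28148501e-02,
        4.57077404e-02, -1.14919139e-04]), 'ee_pos': array([214.04522226, 533.16223595, 224.12870843]), 'ee_rot': array([ -91.13421506,   89.9009834 , -113.00736355]), 'force': array([ 0.18616846, -0.51662995, -0.52581412]), 'torque': array([-0.01800552,  0.00451257,  0.02013799]), 'gripper_width': 91.19719704743406}
11.0
['Unreachable', 'job_done', 'state', 'tip_reach'] ['grab_frame', 'silhouettes']
scene [[474.54521484   0.         253.37064262]
 [  0.         474.54521484 193.48794323]
 [  0.           0.           1.        ]] [-0.06777577  0.          0.          0.          0.        ] [ 2.0524628   1.1518735  -0.49385437] [-277.19699176 -212.01915266 1849.26152539] 1
top [[494.51909411   0.         250.93269857]
 [  0.         494.51909411 194.1851838 ]
 [  0.           0.           1.        ]] [-0.18536388  0.          0.          0.          0.        ] [ 2.09277175 -2.14757473  0.22173489] [  13.17075355  551.68625204 1391.84127147] 2
```

```bash
python3 - <<'E'
import cv2
for n in('scene','top'):
    i=cv2.imread(f'pics/{n}0.png'); cv2.imwrite(f'pics/{n}0b.png',cv2.resize(i,(800,600),interpolation=cv2.INTER_CUBIC))
E
```

```text
(no output)
```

View pics/scene0b.png

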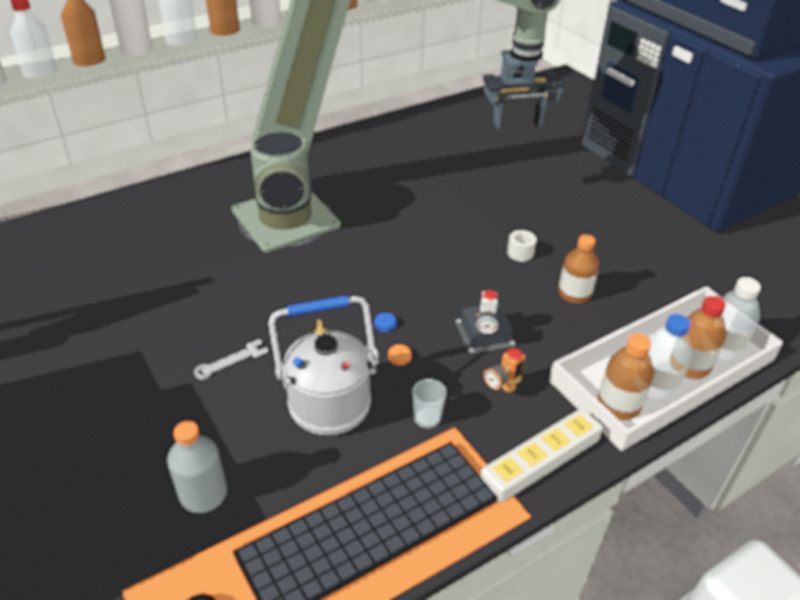

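View pics/top0b.png

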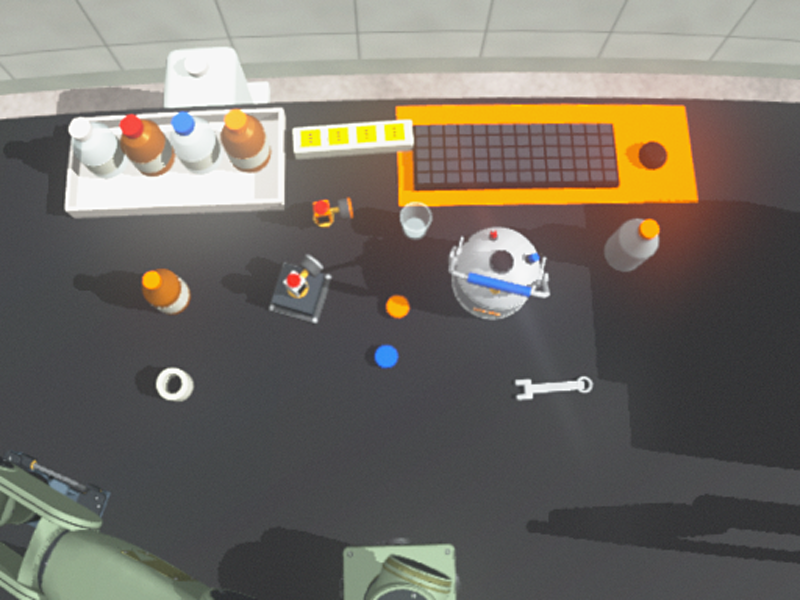

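```bash
cat > h.py <<'E'
import numpy as np, cv2
from workcell import env,cams
def crop(img,c,r,name,size=560):
    x0,x1,y0,y1=int(c[0]-r),int(c[0]+r),int(c[1]-r),int(c[1]+r)
    x0=max(x0,0);y0=max(y0,0)
    p=img[y0:y1,x0:x1,::-1]; s=size/max(p.shape[:2])
    cv2.imwrite(f'pics/{name}.png',cv2.resize(np.ascontiguousarray(p),None,fx=s,fy=s,interpolation=cv2.INTER_CUBIC)); print(name,'origin',x0,y0,'scale',s)
def proj(f,P):
    return cv2.projectPoints(np.asarray(P,float).reshape(-1,1,3),f['rvec'],f['tvec'],f['K'],f['dist'])[0][:,0]
def ray(f,uv):
    R=cv2.Rodrigues(np.asarray(f['rvec']))[0]
    n=cv2.undistortPoints(np.asarray(uv,float).reshape(-1,1,2),f['K'],f['dist'])[0,0]
    d=R.T@np.array([n[0],n[1],1]); o=-R.T@np.asarray(f['tvec']).ravel()
    return o,d/np.linalg.norm(d)
def atz(f,uv,z):
    o,d=ray(f,uv); return o+d*(z-o[2])/d[2]
def tri(fs,uvs):
    A=np.zeros((3,3));b=np.zeros(3);rs=[]
    for f,uv in zip(fs,uvs):
        o,d=ray(f,uv);M=np.eye(3)-np.outer(d,d);A+=M;b+=M@o;rs.append((o,M))
    X=np.linalg.solve(A,b); return X,[np.linalg.norm(M@(X-o)) for o,M in rs]
E
python3 - <<'E'
from h import *
fs={n:cams.grab_frame(n) for n in('scene','top')}
import pickle; pickle.dump(fs,open('f0.pkl','wb'))
for nm in ['canister','handle','handle_grip','nipple_tip','stand','gauge_grip','gauge_mouth','amber_bottle','clear_bottle','beaker','blue_cap','orange_cap','spanner','label_roll']:
  for n,f in fs.items():
    try:
        r=cams.silhouettes(f,nm)
        print(nm,n,[(round(float(d['conf']),2),np.round(d['centre'],1).tolist(),int(d['region'].sum())) for d in r])
        pickle.dump([(d['conf'],d['centre'],d['region']) for d in r],open(f's_{nm}_{n}.pkl','wb'))
    except Exception as e: print(nm,n,repr(e))
crop(fs['scene']['img'],(210,235),55,'can_s'); crop(fs['top']['img'],(320,175),45,'can_t')
crop(fs['scene']['img'],(315,215),45,'g_s'); crop(fs['top']['img'],(200,165),50,'g_t')
E
```

```text
canister scene [(0.9, [209.9, 238.4], 3777)]
canister top [(0.95, [316.1, 176.5], 2792)]
handle scene [(0.67, [200.6, 198.7], 477), (0.21, [333.8, 156.5], 267)]
handle top [(0.94, [318.1, 180.4], 459)]
handle_grip scene [(0.61, [203.6, 197.5], 539), (0.44, [146.4, 233.5], 239)]
handle_grip top [(0.89, [320.1, 183.6], 412)]
nipple_tip scene [(0.43, [207.6, 210.3], 20)]
nipple_tip top []
stand scene [(0.59, [305.4, 215.9], 675)]
stand top [(0.59, [192.3, 190.6], 831), (0.16, [247.1, 230.5], 166)]
gauge_grip scene [(0.9, [323.8, 238.1], 430), (0.62, [312.6, 200.7], 327)]
gauge_grip top [(0.84, [193.0, 176.1], 337), (0.7, [254.0, 197.6], 149), (0.52, [210.9, 135.7], 292)]
gauge_mouth scene [(0.88, [325.8, 239.2], 430), (0.62, [309.3, 204.2], 296)]
gauge_mouth top [(0.69, [191.3, 177.7], 326), (0.58, [211.4, 134.3], 316)]
amber_bottle scene [(0.61, [372.4, 172.4], 748)]
amber_bottle top [(0.94, [103.8, 182.9], 660)]
clear_bottle scene [(0.68, [202.3, 199.3], 684), (0.64, [123.9, 298.3], 1578)]
clear_bottle top [(0.9, [404.7, 157.7], 860)]
beaker scene [(0.63, [275.2, 257.7], 536)]
beaker top [(0.7, [266.0, 139.5], 402)]
blue_cap scene []
blue_cap top [(0.52, [246.6, 228.8], 156)]
orange_cap scene [(0.6, [205.8, 200.4], 572), (0.58, [311.3, 203.5], 293), (0.45, [256.1, 224.4], 129)]
orange_cap top [(0.43, [252.7, 195.7], 146)]
spanner scene [(0.49, [147.3, 230.5], 259)]
spanner top [(0.68, [107.9, 242.8], 299), (0.67, [356.4, 246.6], 309)]
label_roll scene [(0.5, [333.1, 155.0], 262)]
label_roll top [(0.79, [109.8, 244.5], 320)]
can_s origin 155 180 scale 5.090909090909091
can_t origin 275 130 scale 6.222222222222222
g_s origin 270 170 scale 6.222222222222222
g_t origin 150 115 scale 5.6
```

View pics/can_s.png

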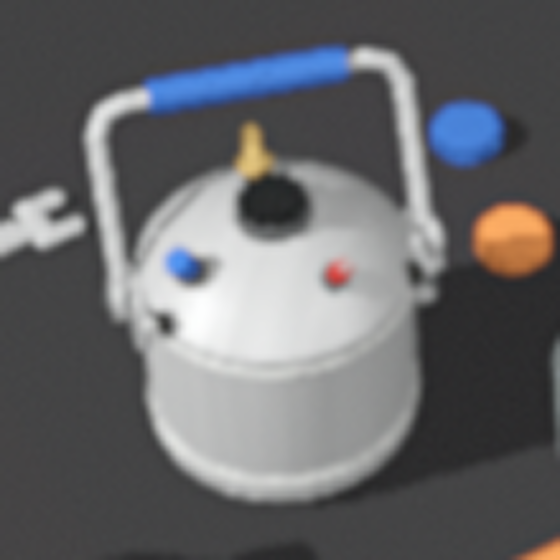

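View pics/can_t.png

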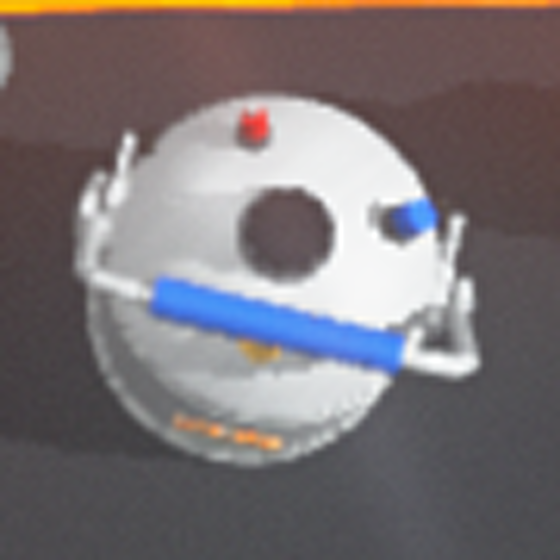

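View pics/g_s.png

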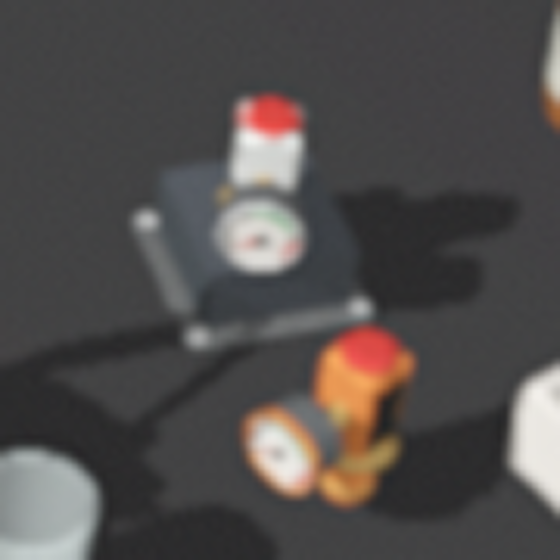

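View pics/g_t.png

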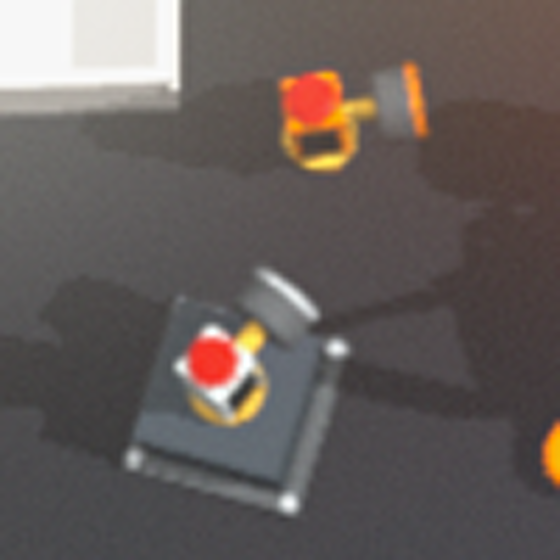

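```bash
cat > fit.py <<'E'
from h import *; import pickle
from scipy.optimize import least_squares
fs=pickle.load(open('f0.pkl','rb')); S,T=fs['scene'],fs['top']
def px(c,o,s): return (np.array(c)+.5)/s-.5+np.array(o)
cs=lambda *c:px(c,(155,180),5.0909); ct=lambda *c:px(c,(275,130),6.2222)
gs=lambda *c:px(c,(270,170),6.2222); gt=lambda *c:px(c,(150,115),5.6)
a=np.radians(50); g=np.array([-105*np.sin(a),0,122+105*np.cos(a)])
obs=[(S,cs(272,200),(0,0,179)),(T,ct(287,233),(0,0,179)),(S,cs(250,123),(-57,0,177)),
 (S,cs(148,96),g+[0,-54,0]),(S,cs(350,63),g+[0,54,0]),(T,ct(155,296),g+[0,54,0]),(T,ct(403,352),g+[0,-54,0])]
def W(p,P):
    c,s=np.cos(p[2]),np.sin(p[2]);P=np.asarray(P,float); return np.array([p[0]+c*P[0]-s*P[1],p[1]+s*P[0]+c*P[1],P[2]])
def run(obs,p0):
    r=least_squares(lambda p:np.concatenate([proj(f,W(p,P))[0]-u for f,u,P in obs]),p0,loss='soft_l1')
    print(np.round(r.x[:2],1),np.degrees(r.x[2]).round(2),'res px',np.round(r.fun.reshape(-1,2),1).tolist()); return r.x
if __name__=='__main__':
    print('cap tri',tri([S,T],[cs(272,200),ct(287,233)]))
    print('btn tri',tri([S,T],[gs(272,116),gt(213,360)]))
    print('canister');pc=run(obs,[600,-150,0])
    for n in('scene','top'):
        f=fs[n];print('mono each')
    run([o for o in obs if o[0] is S],pc);run([o for o in obs if o[0] is T],pc)
    og=[(S,gs(272,116),(0,0,112)),(T,gt(213,360),(0,0,112)),(S,gs(262,236),(56,0,77)),(T,gt(286,295),(56,0,97))]
    print('gauge');pg=run(og,[600,150,-.8])
    for c in [(-50,-50),(-50,50),(50,50),(50,-50)]:pass
    print('stand corners', [atz(T,gt(*c),4).round(1).tolist() for c in[(133,457),(288,501),(338,348)]],[atz(S,gs(*c),4).round(1).tolist() for c in[(146,217),(200,337),(360,308)]])
    w=lambda P:W(pc,P).round(1).tolist()
    print('tip',w((-57,0,177)),'grip',w(g),'hinge',w((0,0,122)))
    for nm,z in[('orange_cap',16),('blue_cap',16),('beaker',40),('label_roll',30),('amber_bottle',100),('clear_bottle',100),('spanner',8)]:
        d=pickle.load(open(f's_{nm}_top.pkl','rb'))
        print(nm,[atz(T,x[1],z).round(0).tolist() for x in d])
E
python3 fit.py
```

```text
cap tri (array([ 598.72558067, -192.44192076,  172.52929163]), [np.float64(0.41813313700132565), np.float64(0.41813313700131044)])
btn tri (array([589.65761538, 178.02502527, 109.91734373]), [np.float64(0.045626680680810286), np.float64(0.0456266806807818)])
canister
[ 604.5 -194.7] -16.28 res px [[0.3, -0.1], [1.2, -2.6], [0.5, 1.5], [-0.5, 1.2], [-2.1, 1.2], [-3.4, 9.4], [-4.1, 10.6]]
mono each
mono each
[ 601.1 -194. ] -18.33 res px [[-0.1, -1.0], [0.9, 0.5], [0.2, -0.2], [-1.3, 0.7]]
[ 629.3 -196.4] -10.01 res px [[1.3, -11.4], [-0.4, 3.1], [-0.4, 0.0]]
gauge
[588.4 178.7] 318.98 res px [[-0.0, -0.8], [-0.3, 0.3], [-0.8, 0.2], [-0.0, -1.5]]
stand corners [[561.9, 234.3, 4.0], [535.6, 150.0, 4.0], [619.8, 122.1, 4.0]] [[529.3, 152.9, 4.0], [617.0, 124.6, 4.0], [642.8, 208.5, 4.0]]
tip [549.8, -178.7, 177.0] grip [527.3, -172.1, 189.5] hinge [604.5, -194.7, 122.0]
orange_cap [[555.0, -7.0, 16.0]]
blue_cap [[455.0, 14.0, 16.0]]
beaker [[723.0, -51.0, 40.0]]
label_roll [[415.0, 421.0, 30.0]]
amber_bottle [[587.0, 424.0, 100.0]]
clear_bottle [[641.0, -456.0, 100.0]]
spanner [[423.0, 433.0, 8.0], [393.0, -313.0, 8.0]]
```

```bash
cat > fit2.py <<'E'
from fit import *
def gp(q,y): 
    b=q-np.radians(50); return np.array([105*np.sin(b),y,122+105*np.cos(b)])
hobs=[(S,cs(272,200),'c',0),(T,ct(287,233),'c',0),(S,cs(250,123),'n',0),(S,cs(148,96),'g',-54),(S,cs(350,63),'g',54),(T,ct(155,296),'g',54),(T,ct(403,352),'g',-54)]
def fun(p):
    o=[]
    for f,u,k,y in hobs:
        P={'c':(0,0,179),'n':(-57,0,177)}.get(k) if k!='g' else gp(p[3],y)
        o.append(proj(f,W(p,P))[0]-u)
    return np.concatenate(o)
r=least_squares(fun,[600,-190,-.3,.3],loss='soft_l1');p=r.x
print(p[:2],np.degrees(p[2]),p[3],r.fun.reshape(-1,2).round(1).tolist())
print('tip',W(p,(-57,0,177)).round(1),'grip',W(p,gp(p[3],0)).round(1))
E
python3 fit2.py
python3 - <<'E'
from fit import *
# draw model overlay to check
E
```

```text
[ 598.59860574 -192.36879328] -15.130253434987498 0.36363434521684856 [[0.0, -1.7], [0.5, -0.5], [-0.1, -0.0], [0.1, 0.5], [-0.7, -0.2], [-0.4, -0.4], [-0.3, 0.1]]
tip [ 543.6 -177.5  177. ] grip [ 549.2 -179.   213.7]
```

```bash
cat >> h.py <<'E'
from scipy.spatial.transform import Rotation as Rn
def tool():
    s=env.state(); R=Rn.from_euler('xyz',s['ee_rot'],degrees=True).as_matrix()
    ya=np.degrees(np.arctan2(R[1,1],R[0,1]))
    print('t',s['time_s'],'tcp',s['ee_pos'].round(1),'x',R[:,0].round(3),'yaw_y',ya.round(2),'q',s['qpos'].round(1),'F',s['force'].round(1),'w',s['gripper_width'].round(1)); return s,R,ya
E
python3 - <<'E'
from h import *
s,R,ya=tool()
tgt=-15.1
for k in(0,180,-180): print('turn',k,np.radians(tgt-ya+k).round(3))
b0=.364-np.radians(50)
X=np.array([np.cos(np.radians(tgt)),np.sin(np.radians(tgt))])
for q in np.linspace(.364,1.95,9):
    b=q-np.radians(50);print(q.round(2),'world d from start', (105*(np.sin(b)-np.sin(b0))*X).round(1),(105*(np.cos(b)-np.cos(b0))).round(1))
print(np.array([549.2,-179,213.7])-[214.243,533.612,224.976])
E
```

```text
Traceback (most recent call last):
  File "h.py", line 26, in tool
    print('t',s['time_s'],'tcp',s['ee_pos'].round(1),'x',R[:,0].round(3),'yaw_y',ya.round(2),'q',s['qpos'].round(1),'F',s['force'].round(1),'w',s['gripper_width'].round(1)); return s,R,ya
                                                                                                                                                ^^^^^^^^^^^^^^^^^^^^^^^^
AttributeError: 'float' object has no attribute 'round'
```

```bash
sed -i "s/s\['gripper_width'\].round(1)/round(s['gripper_width'],1)/" h.py; python3 - <<'E'
from h import *
s,R,ya=tool()
tgt=-15.1
for k in(0,180,-180): print('turn',k,np.radians(tgt-ya+k).round(3))
b0=.364-np.radians(50)
X=np.array([np.cos(np.radians(tgt)),np.sin(np.radians(tgt))])
for q in np.linspace(.364,1.95,9):
    b=q-np.radians(50);print(q.round(2),'world d from start', (105*(np.sin(b)-np.sin(b0))*X).round(1),(105*(np.cos(b)-np.cos(b0))).round(1))
print(np.array([549.2,-179,213.7])-[214.243,533.612,224.976])
E
```

```text
t 1.6 tcp [214.2 533.6 225. ] x [ 0.  0. -1.] yaw_y 68.12 q [67.  18.3 89.6  0.  72.  -1.1] F [-0.4  0.5 -1.2] w 91.1
turn 0 -1.453
turn 180 1.689
turn -180 -4.594
0.36 world d from start [ 0. -0.] 0.0
0.56 world d from start [18.4 -5. ] 8.3
0.76 world d from start [ 38.  -10.3] 12.6
0.96 world d from start [ 58.1 -15.7] 12.9
1.16 world d from start [ 77.8 -21. ] 9.1
1.36 world d from start [ 96.4 -26. ] 1.3
1.55 world d from start [113.2 -30.5] -10.1
1.75 world d from start [127.4 -34.4] -24.7
1.95 world d from start [138.7 -37.4] -42.0
[ 334.957 -712.612  -11.276]
```

Request:
arm_command:
  deltas:
    - [0.6, [335, -712.6, 35], -1.453]
    - [0.6, [335, -712.6, 35], -1.453]
    - [0.6, [335, -712.6, 35], -1.453]
    - [0.6, [335, -712.6, 35], -1.453]
    - [0.6, [335, -712.6, 35], -1.453]
    - [0.6, [335, -712.6, 35], -1.453]
    - [0.6, [335, -712.6, 35], -1.453]
    - [0.6, [335, -712.6, 35], -1.453]
    - [0.6, [335, -712.6, 35], -1.453]
    - [0.6, [335, -712.6, 35], -1.453]
    - [0.6, [335, -712.6, 35], -1.453]
    - [0.6, [335, -712.6, 35], -1.453]
    - [0.6, [335, -712.6, 35], -1.453]
    - [0.6, [335, -712.6, 35], -1.453]
    - [0.6, [335, -712.6, 35], -1.453]
    - [0.6, [335, -712.6, 35], -1.453]
    - [0.6, [335, -712.6, 35], -1.453]
    - [0.6, [335, -712.6, 35], -1.453]
    - [0.6, [335, -712.6, 35], -1.453]

```text
time_s: 3.5
ee_pos: [548.7, -178.0, 259.9]
ee_rot: [-125.5, 90.0, 129.4]
force: [0.2, 0.1, 0.4]
gripper_width: 55.0
```

```bash
python3 - <<'E'
from h import *
s,R,ya=tool()
f=cams.grab_frame('scene');crop(f['img'],(205,190),60,'a1')
E
```

```text
t 3.5 tcp [ 548.7 -178.   259.9] x [-0.001  0.001 -1.   ] yaw_y -15.09 q [-19.1  17.4  85.9   0.   76.7  -4. ] F [0.2 0.1 0.4] w 55.0
a1 origin 145 130 scale 4.666666666666667
```

View pics/a1.png

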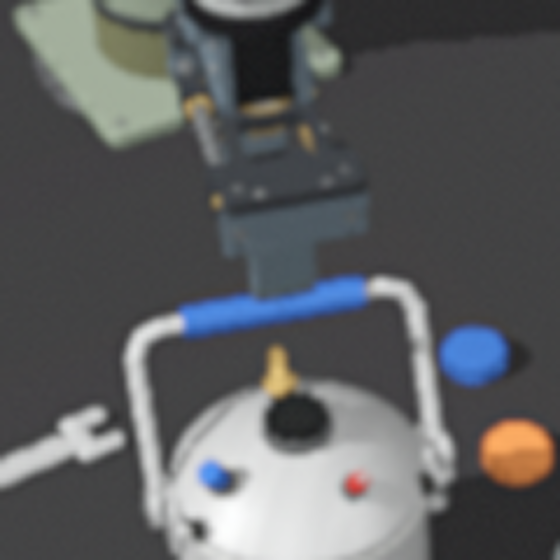

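The picture shows the fingers centred over the blue grip (crop px ~(283,300)), aligned. Lowering and closing.

Request:
arm_command:
  deltas:
    - [0.6, [0, -1, -25], 0]
    - [0.6, [0, -1, -48], 0]
    - [0.6, [0, -1, -48], 0]
    - [0.1, [0, -1, -48], 0]
    - [0.1, [0, -1, -48], 0]
    - [0.1, [0, -1, -48], 0]
    - [0.1, [0, -1, -48], 0]
    - [0.1, [0, -1, -48], 0]
  grip_force: 15

```text
time_s: 4.35
ee_pos: [548.5, -179.8, 212.5]
ee_rot: [-88.6, 89.9, 166.3]
force: [-2.7, -0.1, 3.4]
gripper_width: 18.0
```

```bash
python3 - <<'E'
from h import *
s,R,ya=tool()
f=cams.grab_frame('scene');crop(f['img'],(205,190),60,'a2')
E
```

```text
t 4.35 tcp [ 548.5 -179.8  212.5] x [-0.001  0.    -1.   ] yaw_y -15.13 q [-19.3  19.   90.4  -0.   70.6  -4.2] F [-2.7 -0.1  3.4] w 18.0
a2 origin 145 130 scale 4.666666666666667
```

View pics/a2.png

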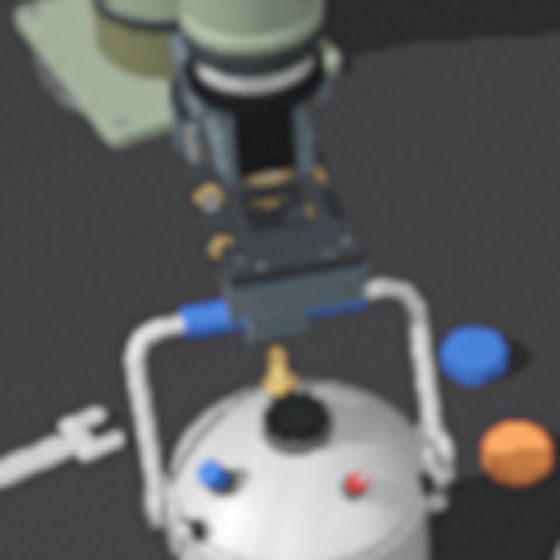

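Request:
arm_command:
  deltas:
    - [0.1, [9, -2.5, 4.5], 0]
    - [0.1, [18.4, -5, 8.3], 0]
    - [0.1, [28, -7.6, 10.8], 0]
    - [0.1, [38, -10.3, 12.6], 0]
    - [0.1, [48, -13, 13.3], 0]
    - [0.1, [58, -15.7, 12.9], 0]
    - [0.1, [68, -18.4, 11.4], 0]
    - [0.1, [77.8, -21, 9.1], 0]
    - [0.1, [87.3, -23.5, 5.6], 0]
    - [0.1, [96.4, -26, 1.3], 0]
    - [0.1, [105, -28.3, -4], 0]
    - [0.1, [113, -30.5, -10], 0]
    - [0.1, [120.6, -32.5, -17], 0]
    - [0.1, [127.4, -34.4, -24.7], 0]
    - [0.1, [133.4, -36, -33], 0]
    - [0.1, [138.7, -37.4, -42], 0]
    - [0.1, [140.5, -38, -46], 0]
    - [0.1, [140.5, -38, -46], 0]
    - [0.1, [140.5, -38, -46], 0]
  grip_force: 20

```text
time_s: 6.3
ee_pos: [688.0, -217.4, 168.4]
ee_rot: [-93.8, 89.8, 161.1]
force: [-11.8, 0.4, 14.3]
gripper_width: 17.8
```

```bash
python3 - <<'E'
from h import *
s,R,ya=tool()
f=cams.grab_frame('scene');crop(f['img'],(205,220),60,'a3')
E
```

```text
t 6.3 tcp [ 688.  -217.4  168.4] x [-0.003  0.001 -1.   ] yaw_y -15.12 q [-18.4  33.7  72.3   0.   74.1  -3.3] F [-11.8   0.4  14.3] w 17.8
a3 origin 145 160 scale 4.666666666666667
```

View pics/a3.png

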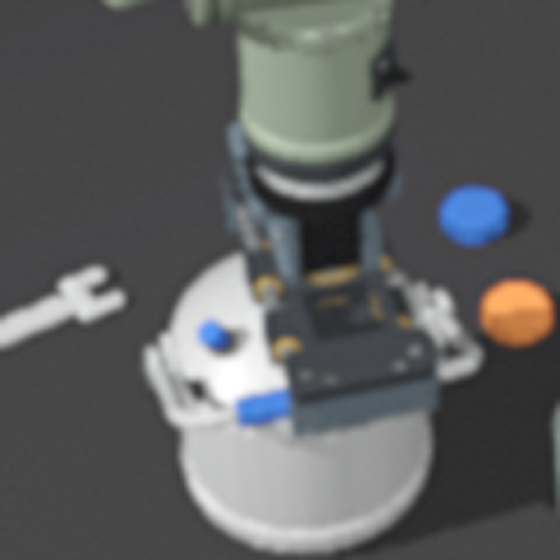

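Request:
arm_command:
  deltas:
    - [0.6, [0, 0, 2], 0]
    - [0.6, [0, 0, 2], 0]
    - [0.6, [0, 0, 2], 0]
    - [0.6, [0, 0, 2], 0]
    - [0.6, [0, 0, 40], 0]
    - [0.8, [0, 0, 70], 0]
    - [0.8, [-20, 40, 75], 0.14]
    - [0.8, [-40, 90, 70], 0.28]
    - [0.8, [-60, 140, 65], 0.42]
    - [0.8, [-80, 190, 60], 0.56]
    - [0.8, [-90, 240, 50], 0.7]
    - [0.8, [-95, 290, 40], 0.84]
    - [0.8, [-101, 340, 20], 0.98]
    - [0.8, [-101.2, 380, 0], 1.119]
    - [0.8, [-101.2, 397, -16], 1.119]
    - [0.8, [-101.2, 397, -16], 1.119]
    - [0.8, [-101.2, 397, -16], 1.119]

```text
time_s: 8.05
ee_pos: [588.4, 179.6, 149.3]
ee_rot: [-111.8, 89.9, -152.8]
force: [-0.0, 0.2, 0.8]
gripper_width: 72.9
```

```bash
python3 - <<'E'
from h import *
import pickle
s,R,ya=tool()
fs={n:cams.grab_frame(n) for n in('scene','top')};pickle.dump(fs,open('f1.pkl','wb'))
crop(fs['scene']['img'],(205,220),60,'b_can');crop(fs['top']['img'],(200,165),50,'b_gt');crop(fs['scene']['img'],(310,195),45,'b_gs')
E
```

```text
t 8.05 tcp [588.4 179.6 149.3] x [-0.001 -0.    -1.   ] yaw_y 49.07 q [ 15.9  25.   90.6  -0.   64.5 -33.2] F [-0.   0.2  0.8] w 72.9
b_can origin 145 160 scale 4.666666666666667
b_gt origin 150 115 scale 5.6
b_gs origin 265 150 scale 6.222222222222222
```

View pics/b_can.png

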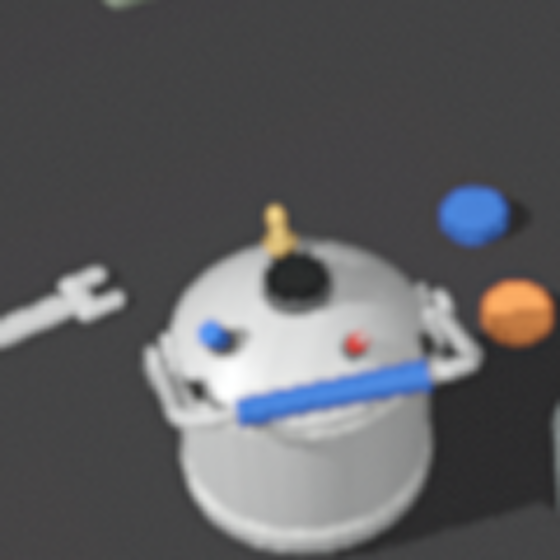

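View pics/b_gs.png

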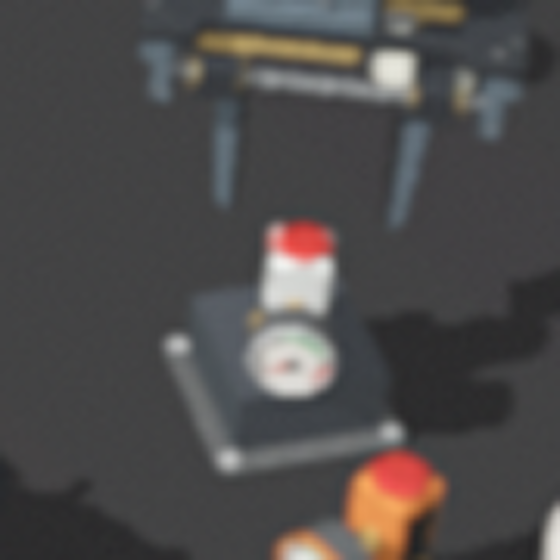

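View pics/b_gt.png

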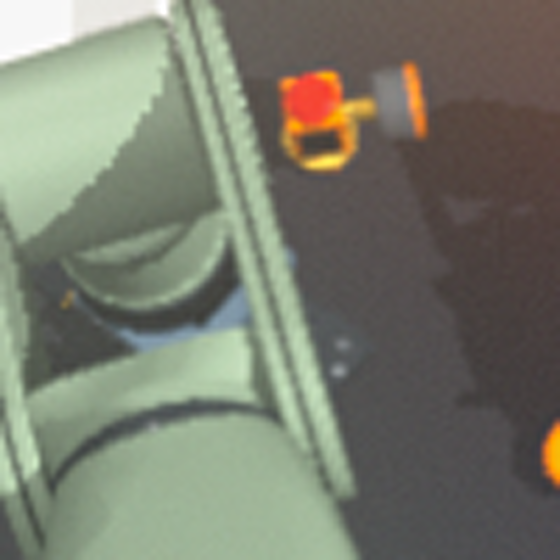

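```bash
python3 - <<'E'
from fit2 import *
fs=pickle.load(open('f1.pkl','rb'));S1=fs['scene']
q=lambda P,o,s:((proj(S1,P)[0]-o+.5)*s-.5).round(0)
print('btn',q((588.4,179.6,112),(265,150),6.222),'tipmid',q((588.4,179.6,138),(265,150),6.222))
for a in(1.75,1.85,1.95):print(a,q(W(p,gp(a,-54)),(145,160),4.667),q(W(p,gp(a,54)),(145,160),4.667))
E
```

```text
[ 598.59860574 -192.36879328] -15.130253434987498 0.36363434521684856 [[0.0, -1.7], [0.5, -0.5], [-0.1, -0.0], [0.1, 0.5], [-0.7, -0.2], [-0.4, -0.4], [-0.3, 0.1]]
tip [ 543.6 -177.5  177. ] grip [ 549.2 -179.   213.7]
btn [304. 235.] tipmid [310. 195.]
1.75 [231. 375.] [423. 336.]
1.85 [234. 394.] [426. 354.]
1.95 [237. 412.] [429. 372.]
```

Handle grip ends at crop (240,410)/(430,375) match 1.95 rad: seated. The button's predicted and seen positions agree, so I'm descending on the steel gauge.

Request:
arm_command:
  deltas:
    - [0.8, [0, 0, -35], 0]
    - [0.8, [0, 0, -65], 0]
    - [0.8, [0, 0, -78], 0]
    - [0.8, [0, 0, -78], 0]
    - [0.2, [0, 0, -78], 0]
    - [0.2, [0, 0, -78], 0]
    - [0.2, [0, 0, -78], 0]
    - [0.2, [0, 0, -78], 0]
    - [0.2, [0, 0, -78], 0]
    - [0.2, [0, 0, -78], 0]
  grip_force: 10

```text
time_s: 9.15
ee_pos: [588.3, 179.0, 72.3]
ee_rot: [-128.9, 90.0, -169.9]
force: [-0.6, 0.5, 2.0]
gripper_width: 30.2
```

```bash
python3 - <<'E'
from h import *
s,R,ya=tool()
f=cams.grab_frame('scene');crop(f['img'],(310,195),45,'c1')
E
```

```text
t 9.15 tcp [588.3 179.   72.3] x [-0. -0. -1.] yaw_y 49.0 q [ 15.9  29.1  95.9   0.   54.9 -33.1] F [-0.6  0.5  2. ] w 30.2
c1 origin 265 150 scale 6.222222222222222
```

View pics/c1.png

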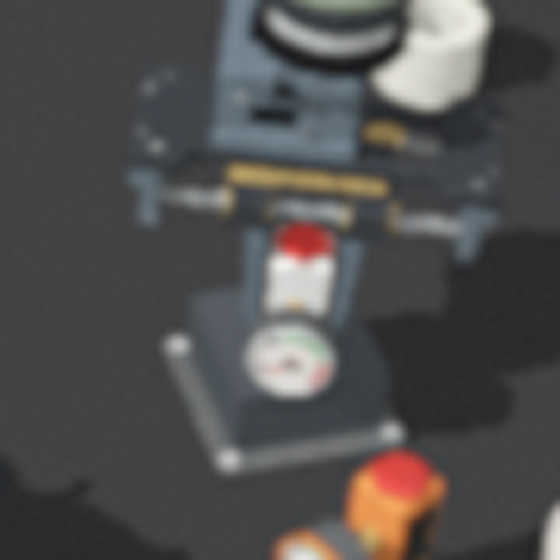

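Request:
arm_command:
  deltas:
    - [0.2, [0, 0, 7], 0]
    - [0.2, [0, 0, 14], 0]
    - [0.2, [0, 0, 21], 0]
    - [0.2, [0, 0, 21], 0]
    - [0.2, [4, -3.5, 21], 0]
    - [0.2, [8, -7, 21], 0]
    - [0.2, [12, -10.5, 21], 0]
    - [0.2, [16, -14, 21], 0]
    - [0.2, [20, -17.5, 21], 0]
    - [0.2, [22.6, -19.7, 21], 0]
    - [0.2, [22.6, -19.7, 21], 0]
    - [0.2, [22.6, -19.7, 21], 0]
  grip_force: 10

```text
time_s: 10.4
ee_pos: [611.5, 158.9, 92.7]
ee_rot: [-3.4, 90.0, -44.4]
force: [-1.4, -0.5, -4.4]
gripper_width: 29.8
```

```bash
python3 - <<'E'
from h import *
s,R,ya=tool()
f=cams.grab_frame('scene');crop(f['img'],(310,195),45,'c2')
f=cams.grab_frame('top');crop(f['img'],(205,155),50,'c2t')
E
```

```text
t 10.4 tcp [611.5 158.9  92.7] x [ 0.001 -0.001 -1.   ] yaw_y 48.99 q [ 13.5  29.2  92.2  -0.   58.5 -35.4] F [-1.4 -0.5 -4.4] w 29.8
c2 origin 265 150 scale 6.222222222222222
c2t origin 155 105 scale 5.6
```

View pics/c2.png

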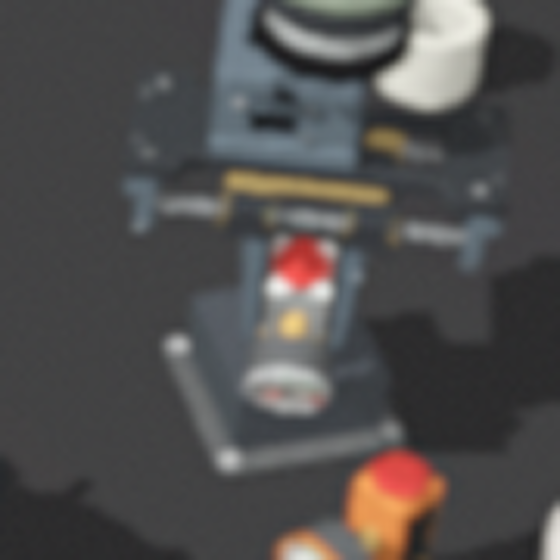

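View pics/c2t.png

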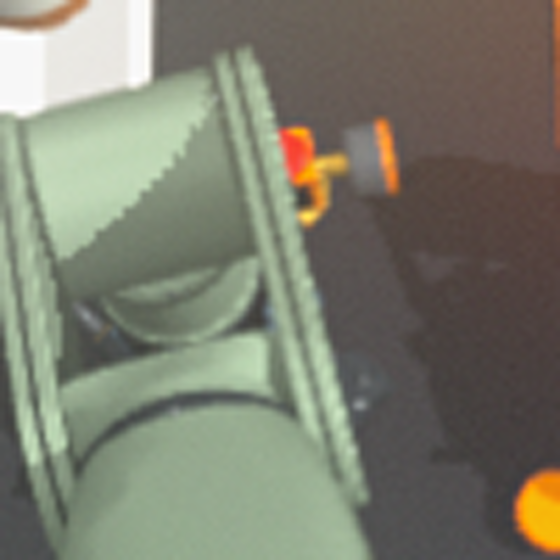

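```bash
cat > tilt.py <<'E'
from h import *
def pts(G,yaw,t,off=3.):
    x=np.array([np.cos(yaw),np.sin(yaw),0]);z=np.array([0,0,1.])
    X=x*np.cos(t)-z*np.sin(t);Z=z*np.cos(t)+x*np.sin(t)
    P=lambda a,b:G+X*a+Z*(b-off)
    return dict(btn=P(0,35),dial=P(56,0),dialtop=P(56,20),dialbot=P(56,-20),dback=P(32,20),mouth=P(0,-62))
E
python3 - <<'E'
from tilt import *
import pickle
S=pickle.load(open('f1.pkl','rb'))['scene']
for t in(15,20,25,28,31,35,40):
    p=pts(np.array([611.5,158.9,100.7]),np.radians(-41),np.radians(t))
    print(t,{k:((proj(S,v)[0]-(265,150)+.5)*6.222-.5).round(0).tolist() for k,v in p.items()})
E
```

```text
15 {'btn': [302.0, 257.0], 'dial': [286.0, 391.0], 'dialtop': [289.0, 370.0], 'dialbot': [283.0, 412.0], 'dback': [294.0, 328.0], 'mouth': [287.0, 361.0]}
20 {'btn': [302.0, 261.0], 'dial': [285.0, 396.0], 'dialtop': [288.0, 377.0], 'dialbot': [283.0, 413.0], 'dback': [293.0, 334.0], 'mouth': [288.0, 352.0]}
25 {'btn': [301.0, 267.0], 'dial': [285.0, 399.0], 'dialtop': [287.0, 384.0], 'dialbot': [282.0, 414.0], 'dback': [292.0, 339.0], 'mouth': [289.0, 342.0]}
28 {'btn': [301.0, 270.0], 'dial': [285.0, 401.0], 'dialtop': [287.0, 388.0], 'dialbot': [282.0, 413.0], 'dback': [292.0, 342.0], 'mouth': [290.0, 336.0]}
31 {'btn': [300.0, 273.0], 'dial': [284.0, 402.0], 'dialtop': [286.0, 392.0], 'dialbot': [282.0, 413.0], 'dback': [292.0, 344.0], 'mouth': [291.0, 329.0]}
35 {'btn': [300.0, 277.0], 'dial': [284.0, 404.0], 'dialtop': [286.0, 396.0], 'dialbot': [282.0, 411.0], 'dback': [291.0, 348.0], 'mouth': [292.0, 321.0]}
40 {'btn': [299.0, 283.0], 'dial': [284.0, 405.0], 'dialtop': [285.0, 400.0], 'dialbot': [283.0, 409.0], 'dback': [291.0, 352.0], 'mouth': [293.0, 310.0]}
```

```bash
python3 - <<'E'
from h import *
import pickle
for n,f in pickle.load(open('f1.pkl','rb')).items():
    R=cv2.Rodrigues(f['rvec'])[0];print(n,(-R.T@f['tvec']).round(0))
c=(-cv2.Rodrigues(pickle.load(open('f1.pkl','rb'))['scene']['rvec'])[0].T@pickle.load(open('f1.pkl','rb'))['scene']['tvec'])
for P in[(600,100),(560,0)]:
    print(np.degrees(np.arctan2(c[1]-P[1],c[0]-P[0])))
E
```

```text
scene [1427. -581. 1081.]
top [ 265.   15. 1474.]
-39.45439247637464
-33.81022659529854
```

Request:
arm_command:
  deltas:
    - [0.2, [22, -19, 0], 0]
    - [0.2, [0, 0, 0], 0]
    - [0.2, [0, 0, 0], 0]
    - [0.2, [0, 0, 35], 0]
    - [0.2, [0, 0, 75], 0]
    - [0.2, [0, 0, 115], -0.1]
    - [0.2, [-10, -20, 150], -0.24]
    - [0.2, [-20, -50, 167], -0.38]
    - [0.2, [-30, -90, 167], -0.52]
    - [0.2, [-40, -120, 167], -0.66]
    - [0.2, [-51, -159, 167], -0.8]
    - [0.2, [-51, -159, 167], -0.94]
    - [0.2, [-51, -159, 167], -1.08]
    - [0.2, [-51, -159, 167], -1.22]
    - [0.2, [-51, -159, 167], -1.36]
    - [0.2, [-51, -159, 167], -1.5]
    - [0.2, [-51, -159, 167], -1.5]
    - [0.2, [-51, -159, 167], -1.5]
  grip_force: 45

```text
time_s: 12.3
ee_pos: [560.4, 0.1, 260.2]
ee_rot: [108.0, 89.9, -18.8]
force: [-0.4, -0.5, -3.4]
gripper_width: 30.3
```

```bash
python3 - <<'E'
from h import *
import pickle
s,R,ya=tool()
fs={n:cams.grab_frame(n) for n in('scene','top')};pickle.dump(fs,open('f2.pkl','wb'))
f=fs['scene'];uv=proj(f,s['ee_pos'])[0];print(uv)
crop(f['img'],uv,45,'d1');f=fs['top'];uv=proj(f,s['ee_pos'])[0];print(uv);crop(f['img'],uv,45,'d1t')
E
```

```text
t 12.3 tcp [5.604e+02 1.000e-01 2.602e+02] x [ 0.001 -0.    -1.   ] yaw_y -36.78 q [-1.2 15.8 88.1 -0.  76.  35.6] F [-0.4 -0.5 -3.4] w 30.3
[261.51618065 163.2784337 ]
d1 origin 216 118 scale 6.222222222222222
[250.8662254  174.76391081]
d1t origin 205 129 scale 6.222222222222222
```

View pics/d1.png

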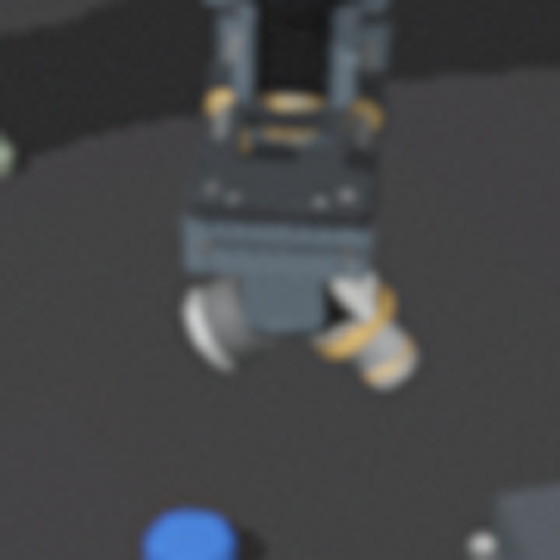

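View pics/d1t.png

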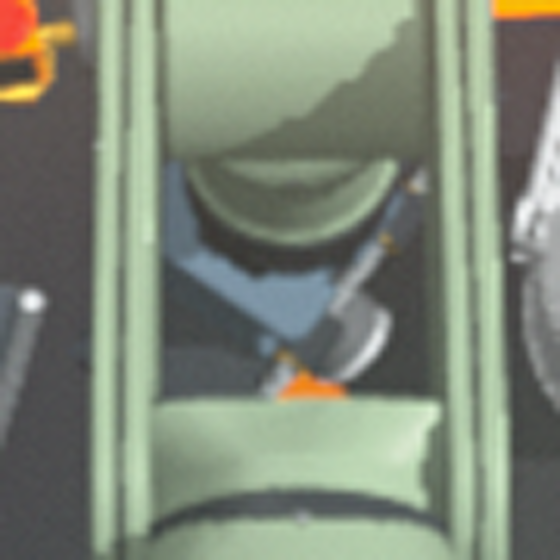

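```bash
python3 - <<'E'
from tilt import *
import pickle
S=pickle.load(open('f2.pkl','rb'))['scene']
G=np.array([560.4,0.1,268.2]);yaw=np.radians(-126.78)
for t in(20,25,28,31,35,40,45,50):
    p=pts(G,yaw,np.radians(t));p['G']=G
    x=np.array([np.cos(yaw),np.sin(yaw),0]);z=np.array([0,0,1.]);tt=np.radians(t);X=x*np.cos(tt)-z*np.sin(tt);Z=z*np.cos(tt)+x*np.sin(tt)
    p['fl']=G+Z*(-32); 
    print(t,{k:((proj(S,v)[0]-(216,118)+.5)*6.222-.5).round(0).tolist() for k,v in p.items()})
E
```

```text
20 {'btn': [263.0, 215.0], 'dial': [171.0, 301.0], 'dialtop': [156.0, 267.0], 'dialbot': [186.0, 334.0], 'dback': [206.0, 256.0], 'mouth': [331.0, 378.0], 'G': [286.0, 270.0], 'fl': [308.0, 324.0]}
25 {'btn': [258.0, 216.0], 'dial': [176.0, 309.0], 'dialtop': [157.0, 276.0], 'dialbot': [194.0, 341.0], 'dback': [206.0, 261.0], 'mouth': [342.0, 375.0], 'G': [286.0, 270.0], 'fl': [314.0, 323.0]}
28 {'btn': [254.0, 217.0], 'dial': [179.0, 313.0], 'dialtop': [158.0, 282.0], 'dialbot': [199.0, 345.0], 'dback': [206.0, 265.0], 'mouth': [349.0, 373.0], 'G': [286.0, 270.0], 'fl': [318.0, 322.0]}
31 {'btn': [251.0, 219.0], 'dial': [182.0, 318.0], 'dialtop': [160.0, 287.0], 'dialbot': [205.0, 349.0], 'dback': [206.0, 268.0], 'mouth': [356.0, 371.0], 'G': [286.0, 270.0], 'fl': [321.0, 320.0]}
35 {'btn': [246.0, 221.0], 'dial': [187.0, 324.0], 'dialtop': [162.0, 294.0], 'dialbot': [212.0, 353.0], 'dback': [206.0, 273.0], 'mouth': [364.0, 367.0], 'G': [286.0, 270.0], 'fl': [325.0, 319.0]}
40 {'btn': [241.0, 223.0], 'dial': [194.0, 331.0], 'dialtop': [166.0, 302.0], 'dialbot': [222.0, 358.0], 'dback': [207.0, 278.0], 'mouth': [374.0, 362.0], 'G': [286.0, 270.0], 'fl': [330.0, 316.0]}
45 {'btn': [237.0, 226.0], 'dial': [202.0, 337.0], 'dialtop': [171.0, 311.0], 'dialbot': [232.0, 363.0], 'dback': [209.0, 284.0], 'mouth': [384.0, 356.0], 'G': [286.0, 270.0], 'fl': [335.0, 313.0]}
50 {'btn': [232.0, 230.0], 'dial': [210.0, 343.0], 'dialtop': [177.0, 319.0], 'dialbot': [243.0, 367.0], 'dback': [211.0, 289.0], 'mouth': [393.0, 350.0], 'G': [286.0, 270.0], 'fl': [339.0, 310.0]}
```

```bash
python3 - <<'E'
from h import *
import pickle
S=pickle.load(open('f2.pkl','rb'))['scene']
crop(S['img'],(264,167),24,'d2',720)
E
```

```text
d2 origin 240 143 scale 15.0
```

View pics/d2.png

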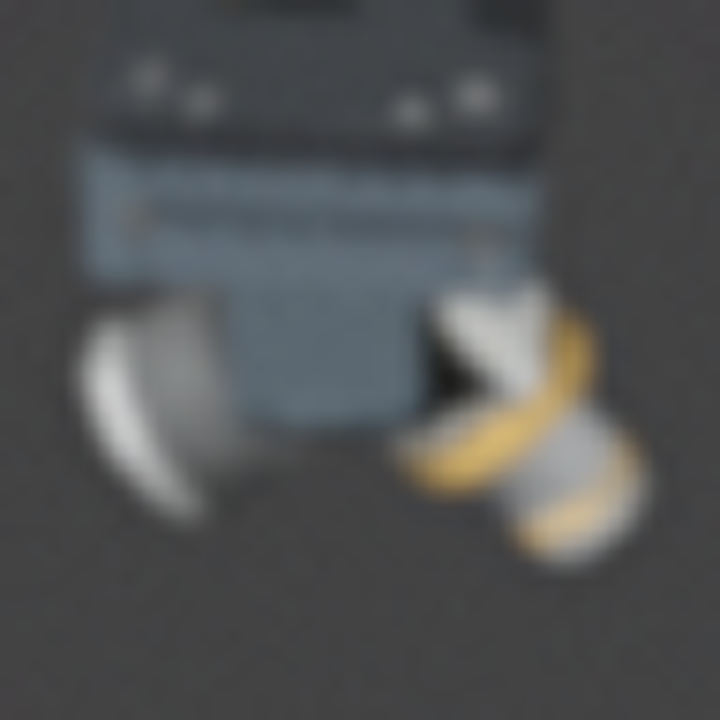

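```bash
cat > gfit.py <<'E'
from h import *
from scipy.optimize import least_squares
def frame(yaw,t):
    x=np.array([np.cos(yaw),np.sin(yaw),0]);z=np.array([0,0,1.])
    X=x*np.cos(t)-z*np.sin(t);Z=z*np.cos(t)+x*np.sin(t);return x,z,X,np.cross(Z,X),Z
A=np.linspace(0,2*np.pi,73)[:,None]
def model(G,yaw,t,h,v):
    x,z,X,Y,Z=frame(yaw,t);O=G+x*h+z*v   # gauge_grip
    c=lambda zz,r:O+Z*zz+r*(np.cos(A)*X+np.sin(A)*Y)
    d=lambda xx:O+X*xx+20*(np.cos(A)*Z+np.sin(A)*Y)
    return O,Z,dict(dial=np.vstack([d(56),d(32)]),dface=d(56),flange=np.vstack([c(-26,20),c(-32,20)]),coup=np.vstack([c(-62,12)]),
       btn=c(35,9),body=np.array([O+X*a+Y*b+Z*e for a in(-15,15) for b in(-15,15) for e in(-26,29)]))
def gofit(S,G,yaw,obs,o,s,p0=(np.radians(30),0,0)):
    def f(p):
        m=model(G,yaw,*p)[2];r=[]
        for k,ax,mm,val in obs:
            q=(proj(S,m[k])-o+.5)*s-.5
            r.append((getattr(q[:,ax],mm)()-val)/s)
        return np.array(r)
    r=least_squares(f,p0,x_scale=[.1,10,10],loss='soft_l1')
    J=r.jac;sd=np.sqrt(np.diag(np.linalg.inv(J.T@J)))*.5
    print('t',np.degrees(r.x[0]).round(1),'h,v',r.x[1:].round(1),'sd',np.degrees(sd[0]).round(1),sd[1:].round(1),'res',r.fun.round(2));return r.x
def overlay(S,G,yaw,p,o,s,w,name):
    o=np.array(o);im=S['img'][o[1]:o[1]+w,o[0]:o[0]+w,::-1];im=cv2.resize(np.ascontiguousarray(im),None,fx=s,fy=s,interpolation=cv2.INTER_CUBIC)
    for k,P in model(G,yaw,*p)[2].items():
        for q in ((proj(S,P)-o+.5)*s-.5): cv2.circle(im,tuple(int(a) for a in q),1,(0,255,0),-1)
    cv2.imwrite(f'pics/{name}.png',im)
E
python3 - <<'E'
from gfit import *; import pickle
S=pickle.load(open('f2.pkl','rb'))['scene']
G=np.array([560.4,0.1,268.2]);yaw=np.radians(-126.78)
obs=[('dial',0,'min',82),('dface',1,'max',522),('flange',0,'min',396),('flange',0,'max',598),('flange',1,'max',497),('coup',1,'max',572),('coup',0,'max',652)]
p=gofit(S,G,yaw,obs,(240,143),15)
overlay(S,G,yaw,p,(240,143),15,48,'d3')
O,Z,_=model(G,yaw,*p);print('gauge_grip',O,'mouth',O-62*Z)
E
```

```text
t 37.1 h,v [-14.   -4.9] sd 1.9 [1.3 1.1] res [ 1.18  0.16  0.09 -0.46  0.   -0.21 -0.47]
gauge_grip [568.76773983  11.29353256 263.31773537] mouth [591.17693259  41.27032841 213.8887986 ]
```

View pics/d3.png

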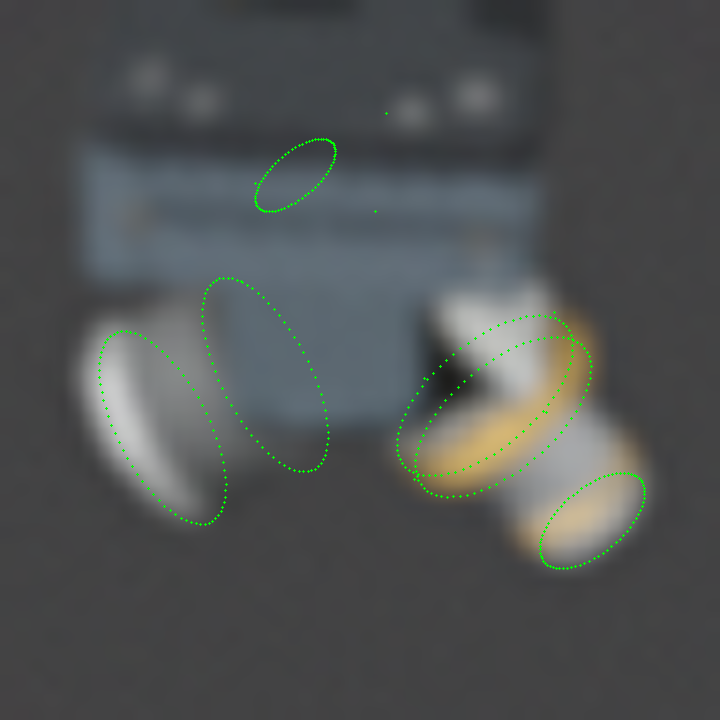

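The gauge slid and over-tilted to about 37° (my stray first row pushed it too far). I'll take 10° back by pressing the coupler's rim against the side of the fixed stand block with a light grip.

Request:
arm_command:
  deltas:
    - [0.2, [-1, 25, -5], 0.1]
    - [0.2, [-2, 50, -20], 0.22]
    - [0.2, [-3, 77.5, -50], 0.342]
    - [0.2, [-3, 77.5, -95], 0.342]
    - [0.2, [-3, 77.5, -140], 0.342]
    - [0.2, [-3, 77.5, -175], 0.342]
    - [0.2, [-3, 77.5, -189], 0.342]
    - [0.2, [-3, 77.5, -189], 0.342]
    - [0.2, [-3, 77.5, -189], 0.342]

```text
time_s: 13.3
ee_pos: [558.0, 77.9, 71.6]
ee_rot: [111.9, 89.9, 4.6]
force: [1.0, 0.2, -2.8]
gripper_width: 30.2
```

```bash
python3 - <<'E'
from h import *
import pickle
s,R,ya=tool()
fs={n:cams.grab_frame(n) for n in('scene',)};pickle.dump(fs,open('f3.pkl','wb'))
f=fs['scene'];uv=proj(f,s['ee_pos'])[0];print(uv)
crop(f['img'],uv+[5,5],32,'e1',720)
E
```

```text
t 13.3 tcp [558.   77.9  71.6] x [ 0.001  0.    -1.   ] yaw_y -17.31 q [  6.8  25.2 103.3  -0.   51.4  24.1] F [ 1.   0.2 -2.8] w 30.2
[280.36769008 202.49640697]
e1 origin 253 175 scale 11.25
```

View pics/e1.png

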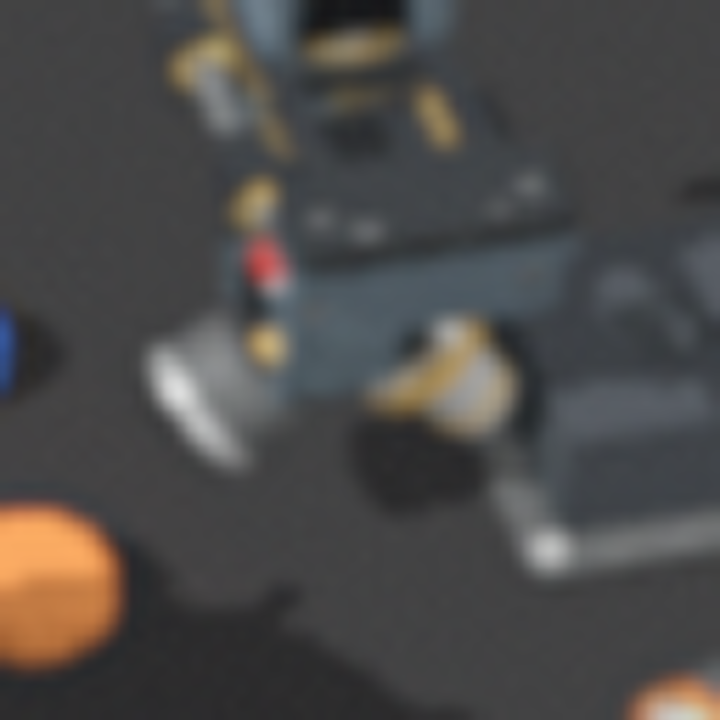

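Request:
arm_command:
  deltas:
    - [0.2, [0, 0, 0], 0]
    - [0.2, [0.7, 2.4, 0], 0]
    - [0.2, [1.4, 4.8, 0], 0]
    - [0.2, [2.0, 6.5, 2], 0]
    - [0.2, [2.5, 8.2, 4], 0]
    - [0.2, [3.1, 9.9, 6], 0]
    - [0.2, [3.6, 11.6, 8], 0]
    - [0.2, [4.1, 13.2, 9.6], 0]
    - [0.2, [4.1, 13.2, 9.6], 0]
    - [0.2, [4.1, 13.2, 9.6], 0]
  grip_force: 12

```text
time_s: 14.35
ee_pos: [561.2, 91.3, 80.7]
ee_rot: [168.0, 90.0, 60.6]
force: [-0.2, -2.5, -3.7]
gripper_width: 29.9
```

Request:
arm_command:
  deltas:
    - [0.2, [0, 0, 0], 0]
    - [0.2, [0, 0, 0], 0]
    - [0.2, [-4, -12, 30], 0]
    - [0.2, [-4, -35, 70], -0.15]
    - [0.2, [-4, -60, 115], -0.3]
    - [0.2, [-4, -90, 160], -0.342]
    - [0.2, [-4, -90, 180], -0.342]
    - [0.2, [-4, -90, 180], -0.342]
    - [0.2, [-4, -90, 180], -0.342]
  grip_force: 45

```text
time_s: 15.25
ee_pos: [556.7, 1.5, 259.7]
ee_rot: [-100.6, 89.9, 132.5]
force: [-0.4, 0.7, -5.4]
gripper_width: 29.6
```

```bash
python3 - <<'E'
from h import *
import pickle
s,R,ya=tool()
fs={n:cams.grab_frame(n) for n in('scene',)};pickle.dump((fs,s['ee_pos'],ya),open('f4.pkl','wb'))
f=fs['scene'];uv=proj(f,s['ee_pos'])[0];print(uv)
crop(f['img'],uv+[2,4],24,'e2',720)
E
```

```text
t 15.25 tcp [556.7   1.5 259.7] x [-0.001  0.001 -1.   ] yaw_y -36.95 q [-1.1 15.5 88.6  0.1 75.9 35.9] F [-0.4  0.7 -5.4] w 29.6
[261.23269876 162.54927172]
e2 origin 239 142 scale 15.0
```

View pics/e2.png

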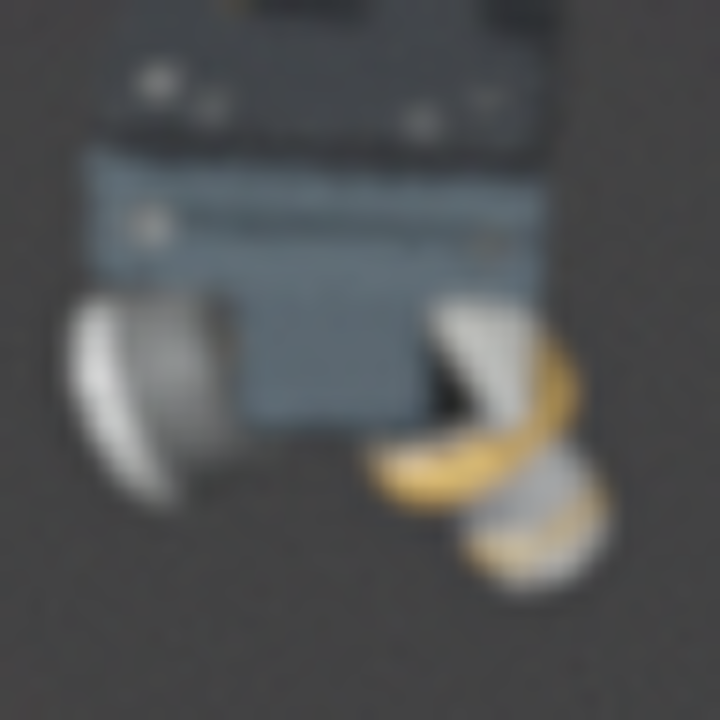

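```bash
python3 - <<'E'
from gfit import *; import pickle
fs,tcp,ya=pickle.load(open('f4.pkl','rb'));S=fs['scene']
G=tcp+[0,0,8];yaw=np.radians(ya-90)
obs=[('dial',0,'min',69),('dface',1,'max',510),('flange',0,'min',366),('flange',0,'max',580),('flange',1,'max',511),('coup',1,'max',594),('coup',0,'max',615)]
p=gofit(S,G,yaw,obs,(239,142),15)
overlay(S,G,yaw,p,(239,142),15,48,'e3')
gofit(S,G,yaw,obs[2:],(239,142),15)
O,Z,_=model(G,yaw,*p);print('gauge_grip',O,'mouth rel tcp',O-62*Z-tcp)
E
```

```text
t 30.8 h,v [-10.4  -6.6] sd 2.0 [1.4 1.1] res [ 0.95  0.3   0.24 -0.57 -0.07 -0.28 -0.47]
t 30.1 h,v [-11.5  -7. ] sd 3.6 [2.3 1.7] res [ 0.53 -0.23  0.08 -0.09 -0.25]
gauge_grip [562.96047235   9.81780371 261.0549683 ] mouth rel tcp [ 25.28667744  33.61207408 -51.91231633]
```

View pics/e3.png

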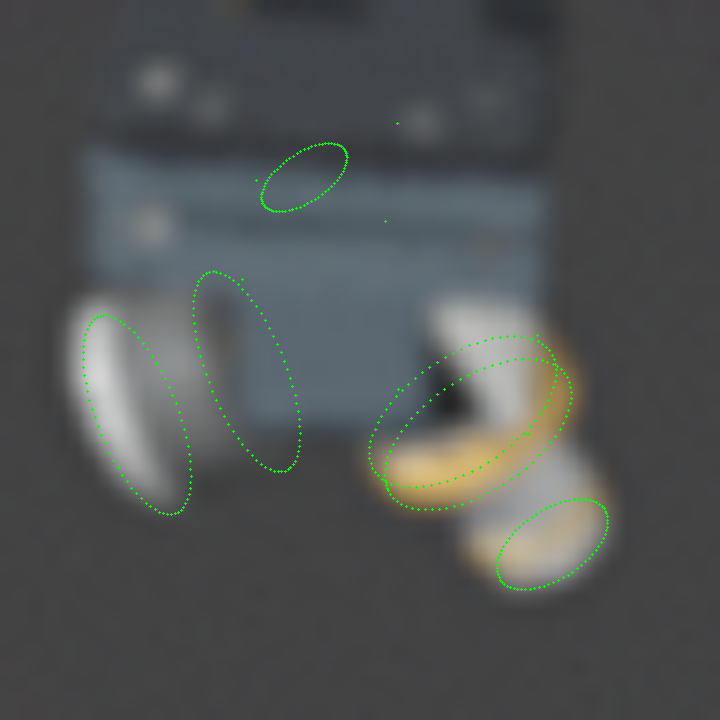

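```bash
python3 - <<'E'
from gfit import *; import pickle
fs,tcp,ya=pickle.load(open('f4.pkl','rb'));S=fs['scene']
G=tcp+[0,0,8];yaw=np.radians(ya-90)
obs=[('dial',0,'min',69),('dface',1,'max',510),('flange',0,'min',366),('flange',0,'max',580),('flange',1,'max',511),('coup',1,'max',594),('coup',0,'max',615)]
for e in (4,8,12):
  o2=[(k,a,m,v+(e if m=='min' else -e)) for k,a,m,v in obs]
  p=gofit(S,G,yaw,o2,(239,142),15)
# photometric fit: segment gauge-coloured (brighter than finger/bench) and compare with model for visible part
im=S['img'].astype(float);
for c in [(245,165),(243,172),(250,172),(258,168),(272,174),(275,168),(274,163),(268,167),(278,174)]:
    print(c,S['img'][c[1],c[0]])
E
```

```text
t 30.4 h,v [-10.4  -5.7] sd 1.8 [1.2 1.1] res [ 0.69  0.25 -0.05 -0.3  -0.05 -0.23 -0.25]
t 30.1 h,v [-10.5  -4.8] sd 1.8 [1.2 1.1] res [ 0.44  0.18 -0.35 -0.03 -0.03 -0.17 -0.05]
t 29.5 h,v [-10.7  -3.8] sd 1.7 [1.1 1.1] res [ 0.19  0.1  -0.66  0.24  0.   -0.1   0.13]
(245, 165) [199 200 200]
(243, 172) [65 65 66]
(250, 172) [94 96 97]
(258, 168) [ 94 106 115]
(272, 174) [164 154 140]
(275, 168) [161 136  86]
(274, 163) [127 127 125]
(268, 167) [49 51 53]
(278, 174) [127 120 107]
```

Request:
arm_command:
  deltas:
    - [0.2, [-15, -20, 8], -0.14]
    - [0.2, [-30, -40, 8], -0.28]
    - [0.2, [-45, -60, 8], -0.42]
    - [0.2, [-59, -80, 8], -0.56]
    - [0.2, [-70, -110, 8], -0.7]
    - [0.2, [-70, -140, 8], -0.84]
    - [0.2, [-65, -166, 8], -0.98]
    - [0.2, [-62, -166.2, 8], -1.12]
    - [0.2, [-59.3, -166.2, 0], -1.19]
    - [0.2, [-59.3, -166.2, -12], -1.19]
    - [0.2, [-59.3, -166.2, -21.9], -1.19]
    - [0.2, [-59.3, -166.2, -21.9], -1.19]
    - [0.2, [-59.3, -166.2, -21.9], -1.19]
  grip_force: 50

```text
time_s: 16.6
ee_pos: [497.6, -164.7, 238.0]
ee_rot: [-2.8, 89.9, 162.1]
force: [0.4, -1.3, -4.6]
gripper_width: 29.4
```

```bash
python3 - <<'E'
from h import *
import pickle
s,R,ya=tool()
fs={n:cams.grab_frame(n) for n in('scene','top')};pickle.dump((fs,s['ee_pos'],ya),open('f5.pkl','wb'))
f=fs['scene'];crop(f['img'],proj(f,(535,-175,190))[0],28,'n1',720)
f=fs['top'];crop(f['img'],proj(f,(535,-175,190))[0],28,'n1t',720)
E
```

```text
t 16.6 tcp [ 497.6 -164.7  238. ] x [-0.001  0.    -1.   ] yaw_y -105.07 q [-19.6  13.3  94.8  -0.   72.   85.5] F [ 0.4 -1.3 -4.6] w 29.4
n1 origin 174 170 scale 12.857142857142858
n1t origin 288 160 scale 12.857142857142858
```

View pics/n1.png

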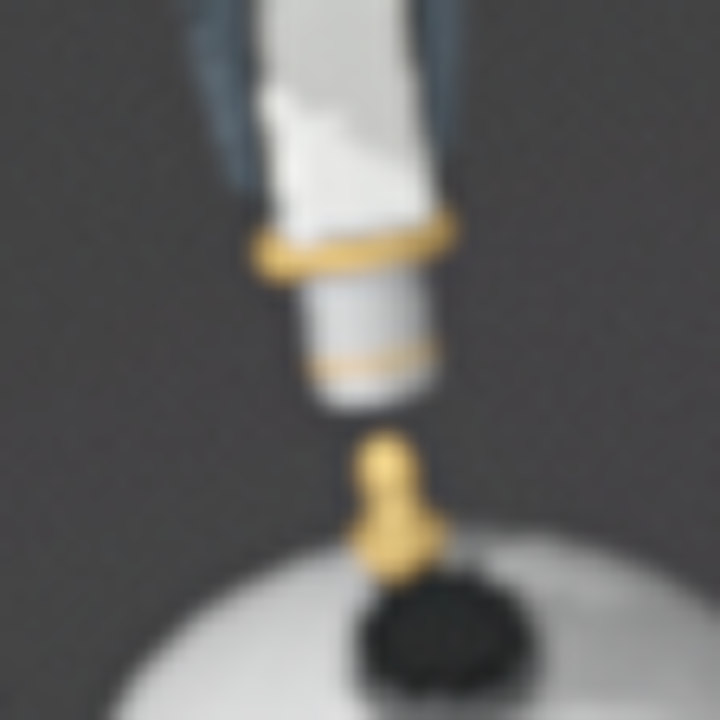

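View pics/n1t.png

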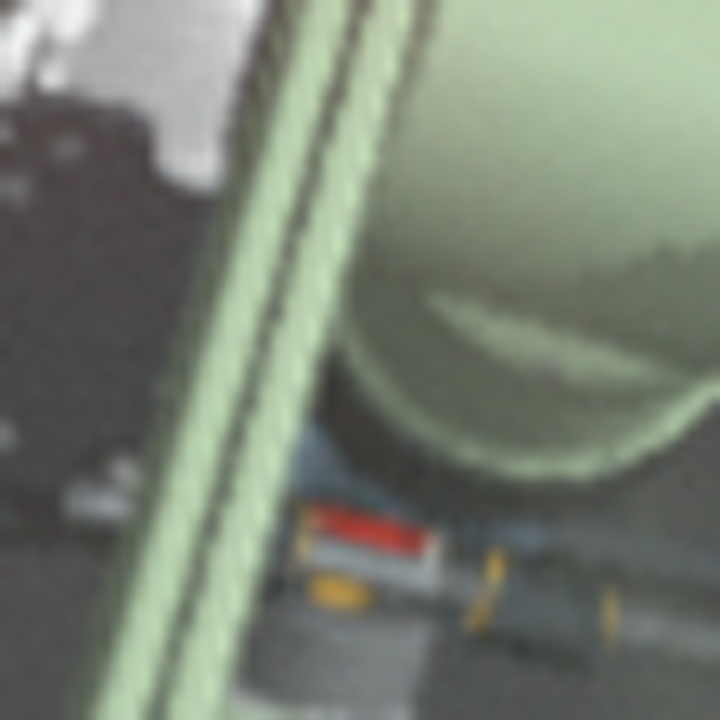

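```bash
python3 - <<'E'
from gfit import *; import pickle
fs,tcp,ya=pickle.load(open('f5.pkl','rb'));S=fs['scene']
G=tcp+[0,0,8];yaw=np.radians(ya-90)
o=np.array((174,170));s=12.857
q=lambda P:((proj(S,P)-o+.5)*s-.5).round(0)
tip=np.array([543.6,-177.5,177]);u=np.array([-.9653,.2611,0]);ax=.46*u+np.array([0,0,.888]);ax/=np.linalg.norm(ax)
print('tip',q(tip),'hexbase',q(tip-19*ax))
for t in(24,27,30,33):
  O,Z,m=model(G,yaw,np.radians(t),-10.5,-4.8)
  print(t,'mouth',q(O-62*Z),'coup max v',q(m['coup'])[:,1].max(),'fl u',q(m['flange'])[:,0].min(),q(m['flange'])[:,0].max(),'fl v',q(m['flange'])[:,1].min(),q(m['flange'])[:,1].max())
O,Z,m=model(G,yaw,np.radians(30),-10.5,-4.8)
overlay(S,G,yaw,(np.radians(30),-10.5,-4.8),(174,170),s,56,'n2')
im=cv2.imread('pics/n2.png')
from numpy import linspace
y=np.cross(ax,u)
x=np.cross(y,ax)
c=lambda zz,r:tip+ax*zz+r*(np.cos(A)*x+np.sin(A)*y)
for P in [c(0,2.5),c(-5,5),c(-19,5)]:
    for a in q(P): cv2.circle(im,tuple(int(b) for b in a),1,(255,0,255),-1)
cv2.imwrite('pics/n2.png',im)
E
```

```text
tip [[387. 440.]] hexbase [[399. 523.]]
24 mouth [[375. 378.]] coup max v 397.0 fl u 259.0 448.0 fl v 191.0 278.0
27 mouth [[377. 382.]] coup max v 399.0 fl u 260.0 449.0 fl v 196.0 276.0
30 mouth [[380. 385.]] coup max v 400.0 fl u 261.0 451.0 fl v 201.0 274.0
33 mouth [[382. 388.]] coup max v 401.0 fl u 262.0 452.0 fl v 205.0 273.0
```

View pics/n2.png

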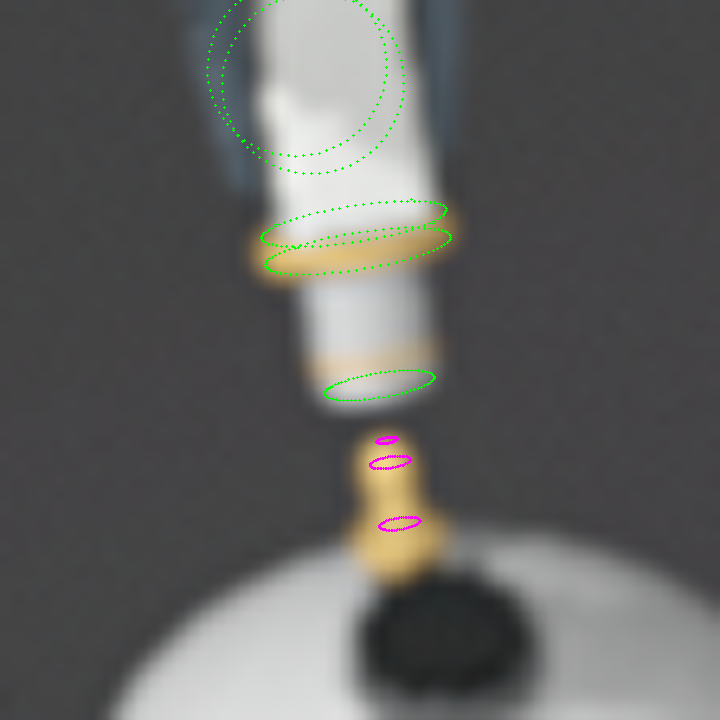

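Request:
arm_command:
  deltas:
    - [0.2, [0.3, 1, 0], 0]
    - [0.2, [2, 0.5, -3.5], 0]
    - [0.2, [3.4, 0.2, -6.2], 0]
    - [0.2, [4.7, -0.2, -8.9], 0]
    - [0.2, [6.1, -0.6, -11.5], 0]
    - [0.2, [6.5, -0.7, -12.4], 0]
    - [0.2, [6.5, -0.7, -12.4], 0]
  grip_force: 50

```text
time_s: 17.4
ee_pos: [504.4, -165.9, 226.0]
ee_rot: [5.5, 90.0, 170.4]
force: [0.8, -0.2, -3.4]
gripper_width: 29.9
```

```bash
python3 - <<'E'
from h import *
import pickle
s,R,ya=tool()
fs={n:cams.grab_frame(n) for n in('scene',)};pickle.dump((fs,s['ee_pos'],ya),open('f6.pkl','wb'))
f=fs['scene'];crop(f['img'],proj(f,(535,-175,190))[0],28,'n3',720)
E
```

```text
t 17.4 tcp [ 504.4 -165.9  226. ] x [-0.001  0.    -1.   ] yaw_y -105.14 q [-19.4  14.3  95.2  -0.   70.5  85.7] F [ 0.8 -0.2 -3.4] w 29.9
n3 origin 174 170 scale 12.857142857142858
```

View pics/n3.png

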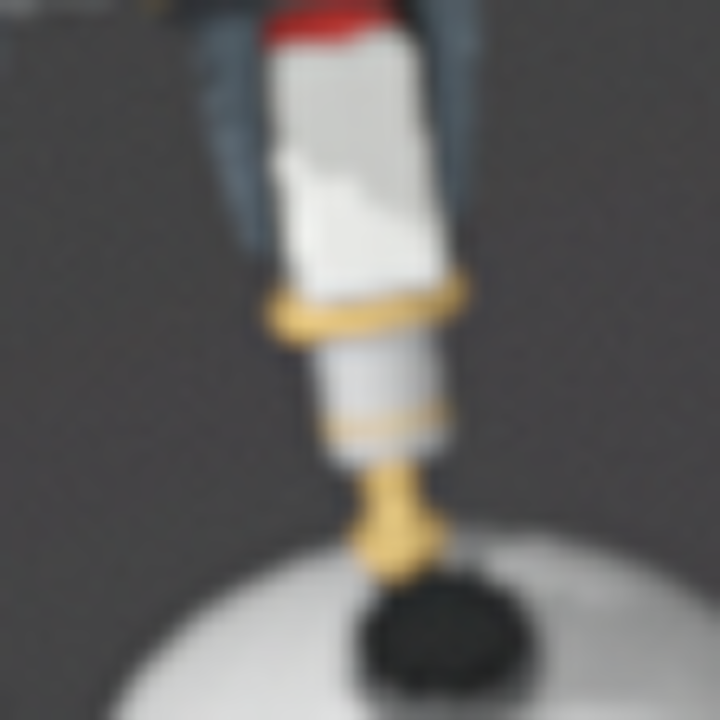

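Request:
arm_command:
  deltas:
    - [0.2, [0.9, -0.2, -1.8], 0]
    - [0.2, [1.3, -0.4, -2.7], 0]
    - [0.2, [1.3, -0.4, -2.7], 0]
    - [0.2, [1.3, -0.4, -2.7], 0]

```text
time_s: 17.85
ee_pos: [505.7, -166.3, 223.6]
ee_rot: [76.7, 90.0, -118.5]
force: [0.2, -0.1, -3.8]
gripper_width: 29.7
```

Request:
arm_command:
  deltas:
    - [0.2, [0.9, -0.2, -1.8], 0]
    - [0.2, [1.3, -0.4, -2.7], 0]
    - [0.2, [1.3, -0.4, -2.7], 0]
    - [0.2, [1.3, -0.4, -2.7], 0]

```text
time_s: 18.25
ee_pos: [507.1, -166.6, 221.2]
ee_rot: [-179.9, 90.0, -15.1]
force: [-1.5, -0.2, -0.2]
gripper_width: 29.6
```

```bash
python3 - <<'E'
from h import *
import pickle
s,R,ya=tool()
fs={n:cams.grab_frame(n) for n in('scene',)};pickle.dump((fs,s['ee_pos'],ya),open('f7.pkl','wb'))
f=fs['scene'];crop(f['img'],proj(f,(535,-175,190))[0],28,'n4',720)
E
```

```text
t 18.25 tcp [ 507.1 -166.6  221.2] x [ 0. -0. -1.] yaw_y -105.14 q [-19.4  14.7  95.3   0.   69.9  85.7] F [-1.5 -0.2 -0.2] w 29.6
n4 origin 174 170 scale 12.857142857142858
```

View pics/n4.png

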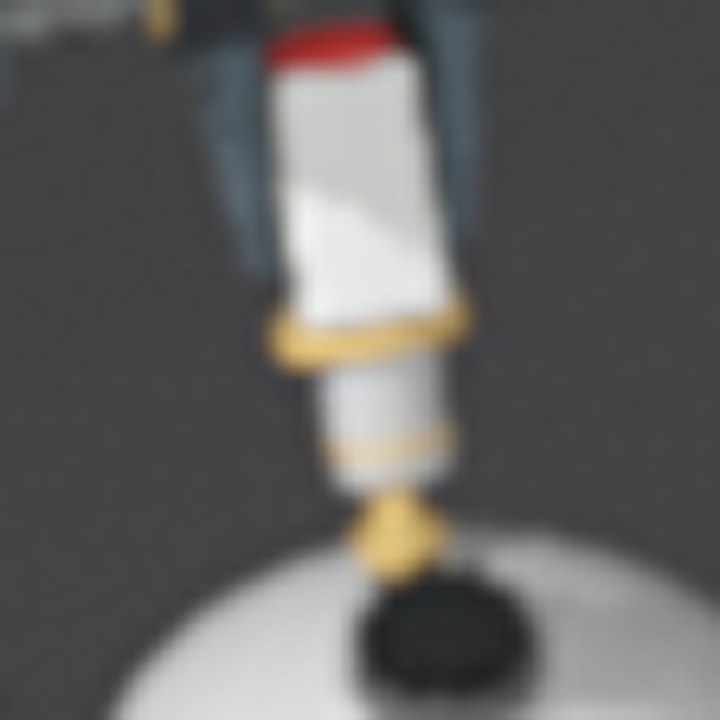

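Request:
arm_command:
  deltas:
    - [0.2, [0.9, -0.2, -1.8], 0]
    - [0.2, [1.3, -0.4, -2.7], 0]
    - [0.2, [1.3, -0.4, -2.7], 0]

```text
time_s: 18.6
ee_pos: [508.4, -167.1, 218.7]
ee_rot: [-177.4, 90.0, -12.5]
force: [-2.9, 1.1, 3.3]
gripper_width: 29.6
```

Request:
arm_command:
  deltas:
    - [0.2, [0.9, -0.2, -1.8], 0]
    - [0.2, [1.3, -0.4, -2.7], 0]
    - [0.2, [1.3, -0.4, -2.7], 0]

```text
time_s: 18.9
ee_pos: [510.2, -167.5, 215.5]
ee_rot: [-171.5, 89.9, -6.6]
force: [-2.1, 0.6, 3.6]
gripper_width: 30.1
```

```bash
python3 - <<'E'
from h import *
import pickle
s,R,ya=tool()
fs={n:cams.grab_frame(n) for n in('scene',)};pickle.dump((fs,s['ee_pos'],ya),open('f8.pkl','wb'))
f=fs['scene'];crop(f['img'],proj(f,(535,-175,190))[0],28,'n5',720)
E
```

```text
t 18.9 tcp [ 510.2 -167.5  215.5] x [ 0.001 -0.    -1.   ] yaw_y -105.14 q [-19.4  15.2  95.5   0.   69.2  85.7] F [-2.1  0.6  3.6] w 30.1
n5 origin 174 170 scale 12.857142857142858
```

View pics/n5.png

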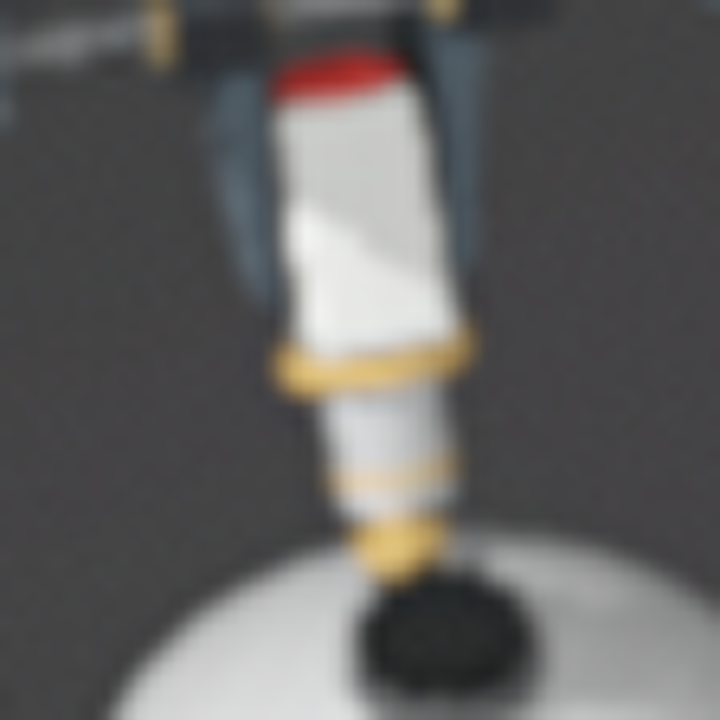

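Request:
arm_command:
  deltas:
    - [0.2, [0.9, -0.2, -1.8], 0]
    - [0.2, [0.9, -0.2, -1.8], 0]

```text
time_s: 19.15
ee_pos: [511.0, -167.7, 213.9]
ee_rot: [179.3, 89.9, -15.8]
force: [-2.3, 0.9, 5.9]
gripper_width: 29.5
```

Request:
arm_command:
  deltas:
    - [0.2, [0.9, -0.2, -1.8], 0]
    - [0.2, [0.9, -0.2, -1.8], 0]

```text
time_s: 19.35
ee_pos: [511.6, -167.9, 212.8]
ee_rot: [172.9, 89.9, -22.3]
force: [-3.5, 1.4, 9.4]
gripper_width: 29.8
```

```bash
python3 - <<'E'
from h import *
import pickle
s,R,ya=tool()
fs={n:cams.grab_frame(n) for n in('scene','top')};pickle.dump((fs,s['ee_pos'],ya),open('f9.pkl','wb'))
f=fs['scene'];crop(f['img'],proj(f,(535,-175,190))[0],28,'n6',720)
f=fs['top'];crop(f['img'],proj(f,(515,-170,200))[0],28,'n6t',720)
tip=np.array([543.6,-177.5,177]);u=np.array([-.9653,.2611,0]);ax=.46*u+np.array([0,0,.888])
S=fs['scene'];o=np.array((174,170))
for d in(0,13.2,15.5,19):print(d,((proj(S,tip-d*ax)-o+.5)*12.857-.5).round(0), ((proj(S,[tip-d*ax+12*(np.cos(a)*np.array([.261,.965,0])+np.sin(a)*np.cross(ax,[.261,.965,0])) for a in np.linspace(0,6.28,40)])-o+.5)*12.857)[:,1].max().round(0))
E
```

```text
t 19.35 tcp [ 511.6 -167.9  212.8] x [ 0.001 -0.    -1.   ] yaw_y -105.14 q [-19.4  15.5  95.6  -0.   68.9  85.7] F [-3.5  1.4  9.4] w 29.8
n6 origin 174 170 scale 12.857142857142858
n6t origin 287 167 scale 12.857142857142858
0 [[387. 440.]] 458.0
13.2 [[395. 498.]] 516.0
15.5 [[397. 508.]] 526.0
19 [[399. 523.]] 542.0
```

View pics/n6.png

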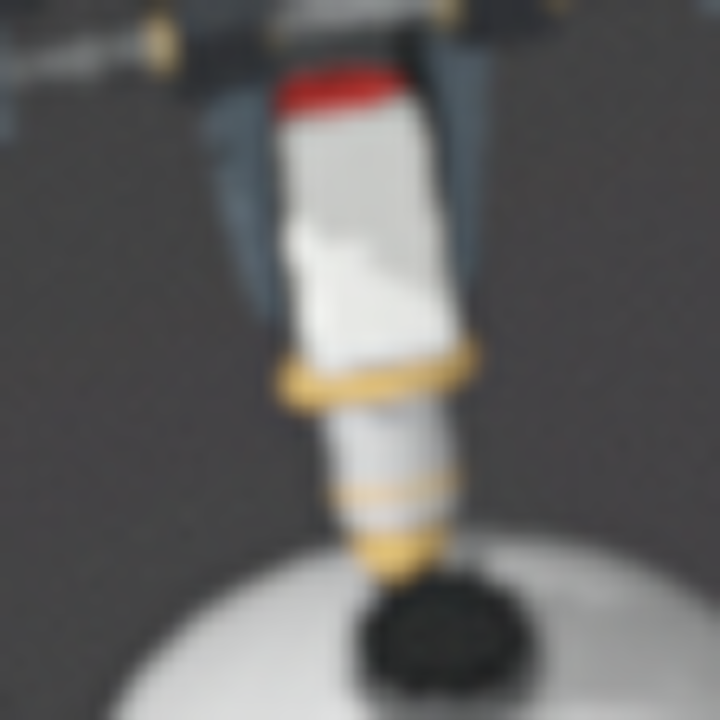

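View pics/n6t.png

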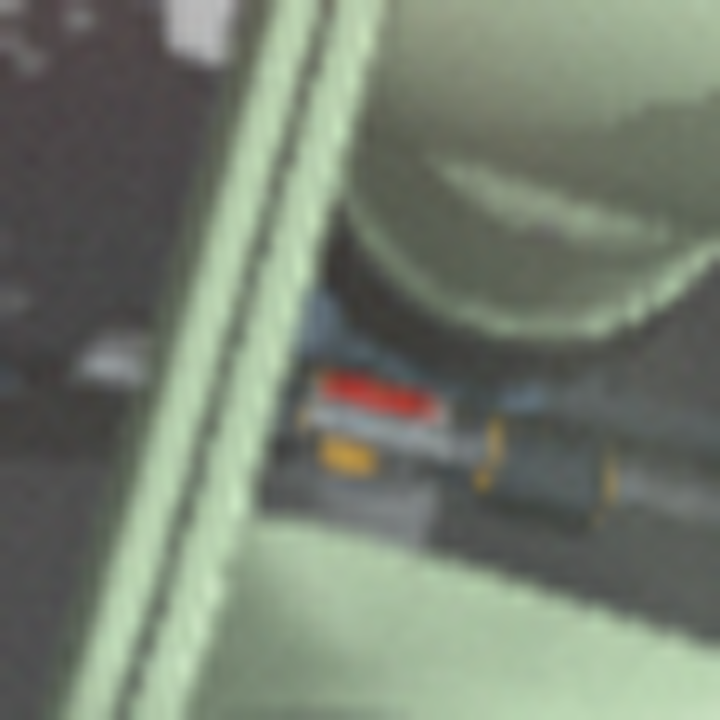

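```bash
cat > ren.py <<'E'
from gfit import *; import pickle
SS=8
def parts(G,yaw,t,h,v,w):
    x,z,X,Y,Z=frame(yaw,t);O=G+x*h+z*v+Y*w
    c=lambda zz,r:O+Z*zz+r*(np.cos(A)*X+np.sin(A)*Y)
    d=lambda xx:O+X*xx+20*(np.cos(A)*Z+np.sin(A)*Y)
    box=np.array([O+X*a+Y*b+Z*e for a in(-15,15) for b in(-15,15) for e in(-26,29)])
    return dict(dial=np.vstack([d(32),d(53)]),dface=d(56),coup=np.vstack([c(-32,12),c(-62,12)]),cband=None,flT=np.vstack([c(-32,20),c(-26,20)]),flTop=c(-26,20),body=box)
def layers(S,P,roi,names,blur):
    x0,y0,x1,y1=roi;H,W=(y1-y0)*SS,(x1-x0)*SS
    lab=np.zeros((H,W),np.int32)
    for i,n in enumerate(names):
        q=(proj(S,P[n])-[x0,y0]+.5)*SS-.5
        hull=cv2.convexHull(q.astype(np.float32))
        cv2.fillPoly(lab,[np.round(hull*16).astype(np.int32)],i+1,shift=4)
    L=[]
    for i in range(len(names)+1):
        m=(lab==i).astype(np.float32);m=cv2.GaussianBlur(m,(0,0),blur*SS)
        L.append(cv2.resize(m,(x1-x0,y1-y0),interpolation=cv2.INTER_AREA))
    return np.array(L)
def fit(S,G,yaw,roi,names,mask,p0,blur=.6,fix=()):
    x0,y0,x1,y1=roi;I=S['img'][y0:y1,x0:x1].astype(float)
    def cost(p,ret=False):
        L=layers(S,parts(G,yaw,*p[:4]),roi,names,blur)
        B=L.reshape(len(L),-1).T[mask.ravel()];D=I.reshape(-1,3)[mask.ravel()]
        C,_,_,_=np.linalg.lstsq(B+1e-6,D,rcond=None)
        r=B@C-D
        return (np.abs(r)**1.0).mean()
    from scipy.optimize import minimize
    best=None
    for t0 in(22,28,34):
        q0=np.array([np.radians(t0),*p0]);sim=np.vstack([q0]+[q0+d for d in np.diag([.08,3,3,2])])
        r=minimize(cost,q0,method='Nelder-Mead',options=dict(initial_simplex=sim,maxiter=300,xatol=1e-3,fatol=1e-3))
        print(t0,'->',np.degrees(r.x[0]).round(2),r.x[1:].round(2),round(r.fun,3))
        if best is None or r.fun<best.fun:best=r
    for dt in(-6,-3,0,3,6):
        rr=minimize(lambda q:cost(np.r_[best.x[0]+np.radians(dt),q]),best.x[1:],method='Nelder-Mead',options=dict(maxiter=120,xatol=1e-2,fatol=1e-3));print('  t',np.degrees(best.x[0]+np.radians(dt)).round(1),'cost',round(rr.fun,3),rr.x.round(1))
    return best.x
E
cat > r1.py <<'E'
from ren import *
for fn,top in(('f5.pkl',187),('f9.pkl',193)):
    fs,tcp,ya=pickle.load(open(fn,'rb'));S=fs['scene'];G=tcp+[0,0,8];yaw=np.radians(ya-90)
    # roi below fingers
    roi=(190,185,213,204) if fn=='f5.pkl' else (191,195,214,209)
    mask=np.ones((roi[3]-roi[1],roi[2]-roi[0]),bool)
    if fn=='f5.pkl': mask[202-185:, :]=False; 
    print(fn)
    if fn=='f5.pkl':
        # drop finger pixels
        mask[:3,:5]=False; mask[:0]=False
    fit(S,G,yaw,roi,['coup','flT','body'],mask,(-10.5,-4.8,0))
E
python3 r1.py
cat > r2.py <<'E'
from ren import *
fs,tcp,ya=pickle.load(open('f4.pkl','rb'));S=fs['scene'];G=tcp+[0,0,8];yaw=np.radians(ya-90)
roi=(240,161,284,186);mask=np.ones((25,44),bool)
# exclude finger/bracket: d2 crop px->(239+u/15,142+v/15)
for yy in range(25):
    for xx in range(44):
        u=(roi[0]+xx-239+.5)*15;v=(roi[1]+yy-142+.5)*15
        if 205<u<440 and v<445: mask[yy,xx]=False
        if v<310: mask[yy,xx]=False
fit(S,G,yaw,roi,['dial','dface','coup','flT','body'],mask,(-10.5,-4.8,0))
E
python3 r2.py
```

```text
f5.pkl
22 -> 31.57 [-13.31  -3.1    1.8 ] 7.287
28 -> 30.48 [-9.92 -6.17  1.24] 7.362
34 -> 33.95 [-9.83 -6.16  1.45] 7.354
  t 25.6 cost 7.728 [-13.4  -3.2   1.3]
  t 28.6 cost 7.68 [-12.9  -3.2   1.8]
  t 31.6 cost 7.271 [-13.4  -3.1   1.8]
  t 34.6 cost 7.317 [-13.2  -3.2   1.9]
  t 37.6 cost 7.717 [-13.4  -3.4   1.8]
f9.pkl
22 -> 26.34 [-7.84 -6.57  0.25] 7.57
28 -> 29.31 [-9.48 -5.49  1.  ] 7.416
34 -> 33.05 [-9.6  -5.99  1.31] 7.491
  t 23.3 cost 8.214 [-10.3  -5.    1. ]
  t 26.3 cost 7.887 [-10.2  -5.5   1. ]
  t 29.3 cost 7.416 [-9.5 -5.5  1. ]
  t 32.3 cost 7.504 [-10.1  -5.7   1. ]
  t 35.3 cost 7.933 [-10.5  -5.4   1. ]
22 -> 31.06 [-8.45 -5.82 -1.22] 8.253
28 -> 30.75 [-8.94 -4.56  0.65] 8.187
34 -> 30.88 [-8.96 -3.89  1.39] 8.11
  t 24.9 cost 10.788 [-12.3  -3.3   1.5]
  t 27.9 cost 8.955 [-10.2  -3.1   1.6]
  t 30.9 cost 8.11 [-9.  -3.9  1.4]
  t 33.9 cost 8.766 [-7.4 -4.5  1.4]
  t 36.9 cost 10.523 [-5.6 -4.8  1.5]
```

Request:
arm_command:
  deltas:
    - [0.2, [1.0, -0.3, 0.55], 0]
    - [0.2, [2.1, -0.6, 1.1], 0]
    - [0.2, [2.1, -0.6, 1.1], 0]

```text
time_s: 19.75
ee_pos: [511.9, -168.0, 213.1]
ee_rot: [-0.1, 89.8, 164.8]
force: [-5.9, 2.6, 7.9]
gripper_width: 29.5
```

```bash
python3 - <<'E'
from h import *
tool()
E
```

```text
t 19.75 tcp [ 511.9 -168.   213.1] x [-0.004  0.001 -1.   ] yaw_y -105.13 q [-19.4  15.6  95.3  -0.   69.3  85.8] F [-5.9  2.6  7.9] w 29.5
```

```bash
python3 - <<'E'
from ren import *
s,R,ya=tool();tcp=s['ee_pos']
fs={n:cams.grab_frame(n) for n in('scene','top')};S=fs['scene'];pickle.dump((fs,tcp,ya),open('f10.pkl','wb'))
crop(S['img'],(205,215),45,'z1',700)
G=tcp+[0,0,8];yaw=np.radians(ya-90)
roi=(191,195,214,209);mask=np.ones((14,23),bool)
for b in(.5,.8):
    print(fit(S,G,yaw,roi,['coup','flT','body'],mask,(-10,-5.3,1),blur=b))
E
```

```text
t 19.75 tcp [ 511.9 -168.   213.1] x [-0.004  0.001 -1.   ] yaw_y -105.13 q [-19.4  15.6  95.3  -0.   69.3  85.8] F [-5.9  2.6  7.9] w 29.5
z1 origin 160 170 scale 7.777777777777778
22 -> 24.93 [-10.56  -4.17   0.76] 8.187
28 -> 29.32 [-11.62  -3.5    1.21] 8.254
34 -> 32.49 [-9.25 -6.02  1.25] 8.221
  t 18.9 cost 9.228 [-11.2  -4.3   0.7]
  t 21.9 cost 8.715 [-10.2  -4.1   0.8]
  t 24.9 cost 8.187 [-10.6  -4.2   0.8]
  t 27.9 cost 8.291 [-11.1  -4.2   0.8]
  t 30.9 cost 8.488 [-10.3  -4.7   0.8]
[  0.43505131 -10.56431033  -4.16934067   0.76343661]
22 -> 24.86 [-10.04  -4.23   0.68] 6.801
28 -> 29.97 [-9.24 -5.82  0.91] 6.826
34 -> 34.3 [-10.41  -5.42   1.6 ] 6.965
  t 18.9 cost 7.784 [-9.6 -4.4  0.7]
  t 21.9 cost 7.15 [-10.   -4.3   0.7]
  t 24.9 cost 6.795 [-10.   -4.2   0.7]
  t 27.9 cost 7.005 [-10.5  -4.4   0.7]
  t 30.9 cost 7.229 [-9.8 -4.5  0.7]
[  0.43385867 -10.03914653  -4.23306604   0.6825352 ]
```

View pics/z1.png

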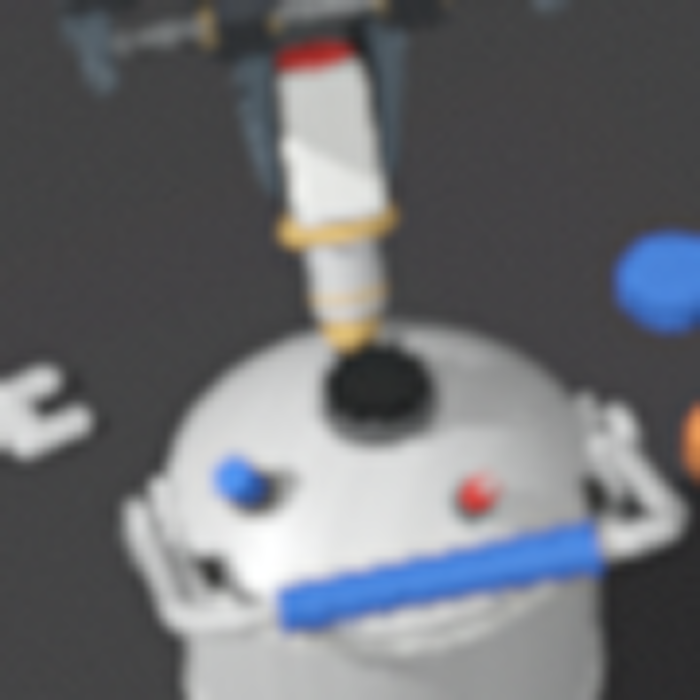

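Request:
arm_command:
  deltas:
    - [0.2, [0.7, -0.2, -1.3], 0]
    - [0.2, [0.7, -0.2, -1.3], 0]
    - [0.2, [0.7, -0.2, -1.3], 0]
    - [0.2, [0.7, -0.2, -1.3], 0]
    - [0.2, [0.7, -0.2, -1.3], 0]

```text
time_s: 20.35
ee_pos: [512.1, -168.0, 212.9]
ee_rot: [0.7, 89.8, 165.5]
force: [-9.2, 4.3, 13.6]
gripper_width: 29.9
```

Commanding 1.5 mm more moved the tool only 0.2 mm while the force rose, so the seal is on its hard stop. Handing in.

```bash
python3 - <<'E'
from h import *
tool(); print(env.job_done()); tool()
E
```

```text
t 20.35 tcp [ 512.1 -168.   212.9] x [-0.004  0.001 -1.   ] yaw_y -105.13 q [-19.4  15.7  95.3  -0.   69.3  85.8] F [-9.2  4.3 13.6] w 29.9
the job is handed in; nothing more can be done
None
the job is handed in; nothing more can be done
```

I seated the handle in its rest and pushed the steel gauge onto the nipple. I handed the job in at 20.4 s with the gripper still holding and pressing it; the system gives no verdict.

**What I did**
- **Handle:** I swung it over its arc to the back. It started at about 0.36 rad, and at the end its blue grip lay where the picture should show it for 1.95 rad.
- **Tilt:** the tool can only point straight down, so I turned the gauge in the fingers about the jaw axis to match the nipple. A stray row in one move over-tilted it to about 37° and shifted it in the pads. I corrected that by pressing the coupler against the side of the fixed stand block with a light grip.
- **Push:** I pushed along the nipple's axis with a 50 N grip.

**Last checks**
- **Depth:** the coupler's rim in the picture sits where about 15.5 mm of nipple would be inside. A further 1.5 mm command moved the tool only 0.2 mm while the force rose, so I take the seal to be on its hard stop. I had no direct reading of the seal or of the needle, which faces away from the scene camera.
- **Force:** about 20 N along the nipple's axis at hand-in.
- **Tilt:** this is the least certain check. The side view before insertion gave 30–31°, and the noisy fits on the nipple gave 25–30° in the last picture, against the nipple's 27.4°. All of these are inside the 7° limit.
- **Bystanders:** nothing I saw suggests the arm touched any of them, but I made no final measurement of their positions.

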